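Weigh two tuning knobs and load the heavy one

ROBOT

A 6-joint arm with a two-finger parallel gripper is mounted at the origin on the work surface. World frame = base frame: x ahead of the robot, y to its left, z up, the work surface at z = 0. Lengths are in m, angles in rad, forces in N, time in s.
With the tool pointing down it reaches from about 0.3 to 0.775 m from the base axis. Payload 14.6 kg.
Tool frame: the origin (TCP) lies on the front face of the gripper's body, between the roots of the fingers; the fingertips stand 97 mm ahead of it and the grasp point (between the pads) lies 78 mm ahead of it; z points along the fingers, y is the direction in which the jaws open and shut (so a half turn about z gives the same grasp; the last joint's range is limited). The gripper opens to 94 mm and grips with 3 to 60 N. Pads are 16 mm wide; open, the fingers measure 119 mm over their backs; the gripper's body (75 mm by 177 mm) begins 78 mm behind the grasp point.
Start: joints at [-1.275, 0.3, 1.521, -0, 1.321, -0.067], TCP at [0.195, -0.514, 0.303] pointing down, gripper open.
Joint ranges: [-3.03, 3.03], [-0.79, 2.21], [0.23, 2.52], [-1.04, 4.18], [0, 3.07], [-2.55, 2.55]. Speed limits (rad/s): [2.22, 2.22, 2.57, 3.14, 3.14, 3.14].

INTERFACE

Orientations are given as [roll, pitch, yaw] about the fixed x, y, z axes, in that order (R = Rz(yaw) Ry(pitch) Rx(roll)).
In Python, from station import ctrl gives the robot as it stands. The module is installed in compiled form; this text tells all that it offers.
- The arm moves only by the shell command python3 -m pendant 'ROWS' [FORCE]. ROWS is JSON, a list of rows, each an object of numbers: "rx", "ry", "rz": the turn, a rotation vector about the tool's x, y, z each as a share of 4 degrees, from -1 to 1; "tx", "ty", "tz": the shift along the tool's x, y, z each as a share of 0.04 m, from -1 to 1; "grip": the gripper command: -1 is fully open, 1 is shut, values between are in proportion. A call has 1 to 8 rows; each row shifts and turns the pose as measured when the row begins, along the tool's axes as they then stand; what a row does not reach is not made up. A row lasts 1/12 s, in which the tool goes at most 41.7 mm and 7.16 degrees, less where a joint would pass 70% of its speed; a pose out of reach is approached as far as the arm can. A call with a number of a shift or a turn outside -1 to 1 is refused whole. A call with a gripper value outside its range is refused whole. The fingers move at their own pace and stop on an object; FORCE is the grip in N (left out, the last holds). Time passes only in rows, so rows that do not move let the fingers close. It gives the time, the measured TCP pose, the force and the opening at its end, in the units of the state.
- ctrl.get_obs(): the state, without advancing time (a new reading comes with each control period).
- ctrl.camera(name): name is "side" or "top"; returns a dict with "pixels" (420x560x3 uint8, blue, green, red), "fx", "fy", "cx", "cy" (pixels), "k1" (the pictures are not rectified: a ray, as slopes to the right and down, at radius r is drawn at 1 + k1 r^2 times it, then the intrinsics apply), "world_from_camera" (4x4, takes a point from camera to world coordinates). Camera axes: x right, y up, looking along -z (the intrinsics and any distortion apply to the point x, -y, -z); pixel columns grow to the right and rows downward; lengths in m; the calibration is good to about 2 mm. A picture is of the moment at which its call begins. There is no depth.
- ctrl.hand_in(): hands the job in, once; it reports no verdict.
The state is a dict: "time_s": time; "qpos": joint angles; "joint_vel": joint speeds; "tau": joint torques, N m; "ee_pos": TCP position; "eef_rot": TCP orientation; "force": force on the tool from outside, world axes, zero at the start; "moment": the same for the moment, N m; "grip_width": finger opening in m.
Only numpy, scipy, OpenCV 4.12 (cv2) and the standard library are available. Lean on these libraries where they do the work, as an engineer would, in place of code of your own. Each camera call takes 0.05 s, during which the arm holds its last target.

TASK

One of the two look-alike tuning knobs on the sloped rack has a metal core, the other is a light copy. Set one on each pan of the balance, let go and let the beam tip; then take the knob whose side drops, press it down on the spring plate of the knob magazine and slide it under the orange lips, fully home against the end stop, leaving the lighter knob standing on its pan. Be gentle with the balance, and do not drop the knobs on the bench or disturb the other things.

Things in the scene. Friction and masses are not known exactly. Their poses are not given: they have to be found in the camera images.
- knob_a: One of two look-alike knobs: round dark skirt 42 mm wide, 6 mm thick, and on it a round aluminium grip 22 mm wide, from 6 to 52 mm above the underside. Origin: centre of underside; z along the axis to the grip. One has a metal core (90 to 110 g in all), the other plastic (47 to 58 g): drawn anew each time, not visible. Starts on the rack's sloped deck, axis leaning 30 degrees to the rack's front.
- knob_b: The other look-alike tuning knob: same shape, sizes, origin and possible masses as knob_a, on the other place of the rack.
- rack: Sloped knob rack, 220 mm wide (y), base from x = -50 to +100 mm. Origin at bench height; front is -x. Knobs stand on a blue deck that falls 30 degrees to the front, feet centred at about (0, +-60, 45) mm in the rack's frame, resting against a low ledge 6 mm proud of the deck. Lift a knob along its own axis, out from under the hood.
- hood_edge (a point): Middle of the lower front (orange) edge of the rack's clear flat hood, at (-5, 0, 164) mm in the rack's frame. The hood is 5 mm thick, 220 mm wide and runs back to x = +100 mm on two rear posts. A tool coming straight down on a knob would hit it; one leaning like the knobs (about 30 degrees, coming from the front) does not.
- beam (a joint): Tilt of the balance beam, rad, stops at -0.12 and 0.12, 0 level, positive when the right pan (yellow, pan_r) is down. Turns easily and damped (about 0.5 s to tip) about a level axis midway between the pans, 15 mm below their line; one knob alone tips it fully, and a hand can press a pan down to its stop.
- pan_l: Left pan (green rim): flat disc, 66 mm inside a rim 2 mm high, fixed on the beam 110 mm from the pivot; tilts with the beam. Origin: centre of its upper face, 100 mm above the bench when level, 13 mm lower or higher when tipped. Own y points along the beam to the left, x along the pivot axis, z up.
- pan_r: Right pan (yellow rim): as pan_l, on the other arm, 110 mm from the pivot along the beam's own -y.
- magazine: Spring knob magazine: channel 120 mm long (x), walls 50 mm apart inside, 62 outside, 50 mm high. Origin: centre of underside. Front half (-x) open above; from x = 5 to 61 mm two orange lips cover its sides, underside 50 mm and top 54 mm above the bench, with a 30 mm slot between for the grip. End stop (rear wall) face at x = 55 mm.
- mag_bay (a point): Point on the spring plate at rest in the middle of the open loading bay: 26 mm in front of the magazine's origin, 49 mm above the bench. A knob's underside goes here first. Axes as the magazine's.
- mag_home (a point): Where the underside centre of a loaded knob ends: 60 mm along the magazine's +x from mag_bay, 44 mm above the bench, skirt under the lips and against the end stop. Axes as the magazine's.
- follower (a joint): How far the black spring plate that fills the channel is pressed down, m: 0 at rest (1 mm below the lips' underside), 0.02 fully down. Resists with 2.5 N plus 0.25 N per mm. A loaded knob holds it about 5 mm down; press it 6 to 10 mm for a skirt to pass under the lips.
- screwdriver: Bystander, leave alone: yellow-handled screwdriver, 160 mm, lying. Origin: centre of its underside.
- solder_reel: Bystander, leave alone: blue reel, 50 mm across, 32 mm high. Origin: centre of its underside.
- heatsink: Bystander, leave alone: dark finned heat sink, 50 x 70 x 34 mm. Origin: centre of its underside.
- capacitor: Bystander, leave alone: blue capacitor can, 34 mm across, 50 mm high. Origin: centre of its underside.
- screw_tray: Bystander, leave alone: red open tray, 90 x 70 x 25 mm. Origin: centre of its underside.
- flux_jar: Bystander, leave alone: amber jar with black cap, 44 mm across, 45 mm high. Origin: centre of its underside.
Things that resemble listed ones, but are neither listed nor needed, are in the scene too. What is shaped like the knob_b but yellow is not meant.

How it is judged:
By the outcome, as a careful person would: the job done as asked, in the order asked, and still so for the second after the job is handed in, with the robot touching nothing.
It also fails if it takes over 72 s, if anything falls off the work surface, if the arm or the gripper's body presses on something with over 40 N, if the wrist force passes 120 N, or if a joint passes its speed limit or range.

## Working session

There is one attempt and no reset: what is moved stays moved. The work goes in short steps, Python scripts to look and compute and a shell command to move; the robot and the scene stay as the last step left them, time stands still between calls to the robot, and variables do not carry over. Pictures are saved under pics/ and viewed, and the job is handed in when it is done.

```bash
mkdir -p pics; ls; cat > h.py <<'E'
import numpy as np, cv2
from scipy.spatial.transform import Rotation as R
from station import ctrl
def snap(n,f):
    c=ctrl.camera(n); im=np.array(c["pixels"],dtype=np.uint8); cv2.imwrite("pics/"+f,im); np.save("pics/"+f+".npy",{k:c[k] for k in c if k!='pixels'},allow_pickle=True); return c,im
def load(f):
    return np.load("pics/"+f+".npy",allow_pickle=True).item(), cv2.imread("pics/"+f)
def ray(c,u,v):
    x=(u-c['cx'])/c['fx']; y=(v-c['cy'])/c['fy']
    rd=np.hypot(x,y); r=rd
    for _ in range(30): r=rd/(1+c['k1']*r*r)
    s=r/rd if rd>0 else 1
    T=np.array(c['world_from_camera']); d=T[:3,:3]@np.array([x*s,-y*s,-1]); return T[:3,3],d/np.linalg.norm(d)
def onz(c,u,v,z):
    o,d=ray(c,u,v); return o+d*(z-o[2])/d[2]
def tri(c1,p1,c2,p2):
    o1,d1=ray(c1,*p1); o2,d2=ray(c2,*p2)
    A=np.stack([d1,-d2],1); t=np.linalg.lstsq(A,o2-o1,rcond=None)[0]
    a=o1+d1*t[0]; b=o2+d2*t[1]; return (a+b)/2, np.linalg.norm(a-b)
def proj(c,p):
    T=np.array(c['world_from_camera']); q=T[:3,:3].T@(np.array(p)-T[:3,3]); x=q[0]/-q[2]; y=-q[1]/-q[2]; f=1+c['k1']*(x*x+y*y)
    return np.array([c['cx']+c['fx']*x*f, c['cy']+c['fy']*y*f])
E
python3 - <<'E'
from h import *
for n in("side","top"):
    c,im=snap(n,n+"0.png"); print({k:np.round(c[k],3).tolist() for k in c if k!='pixels'})
o=ctrl.get_obs(); print(o)
E
```

```text
pics
{'fx': 516.731, 'fy': 516.731, 'cx': 277.393, 'cy': 205.295, 'k1': -0.161, 'world_from_camera': [[-0.991, 0.079, -0.106, 0.444], [-0.132, -0.669, 0.731, 0.896], [-0.013, 0.739, 0.674, 0.943], [0.0, 0.0, 0.0, 1.0]]}
{'fx': 418.281, 'fy': 418.281, 'cx': 276.405, 'cy': 202.437, 'k1': -0.104, 'world_from_camera': [[-0.101, 0.973, -0.207, 0.335], [-0.995, -0.099, 0.018, 0.005], [-0.003, 0.208, 0.978, 1.259], [0.0, 0.0, 0.0, 1.0]]}
{'time_s': 0.1, 'qpos': array([-1.27459790e+00,  3.00392403e-01,  1.52150169e+00, -2.49258247e-06,
        1.32072368e+00, -6.65976632e-02]), 'joint_vel': array([-7.76672163e-04,  4.23059798e-05, -2.74562051e-03,  1.69199949e-03,
        4.84023714e-04,  6.08431125e-05]), 'tau': array([-1.11083114e-03, -5.32646763e+01, -3.53282797e+01,  7.08971894e-02,
        2.35205231e-02, -4.72762360e-05]), 'ee_pos': array([ 0.19514776, -0.51407034,  0.30216304]), 'eef_rot': array([-3.14056965e+00, -6.58110071e-05,  3.62796670e-01]), 'force': array([-0.47409083,  0.04489023,  0.63487007]), 'moment': array([ 0.00743092, -0.01006223,  0.03453862]), 'grip_width': 0.0940867226583354}
```

View pics/side0.png

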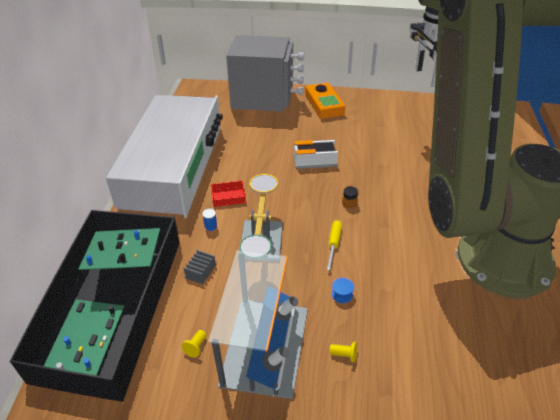

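View pics/top0.png

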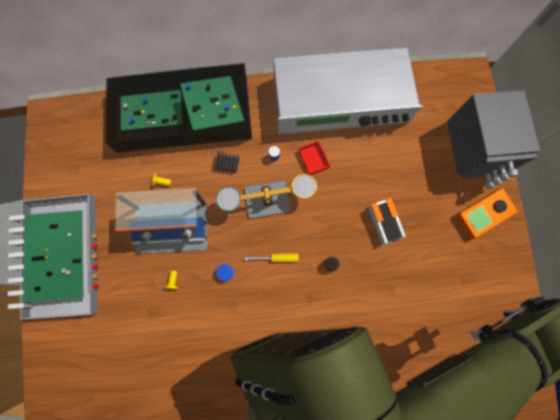

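The overview shows the rack at top px (163,220) and side px (262,335), with the balance at top (267,195). The magazine is at top (387,222). Yellow look-alike knobs lie at top (161,181) and (172,281), and they're not wanted. Next I'll take enlarged crops.

```bash
python3 - <<'E'
from h import *
def crop(f,x0,x1,y0,y1,s,o):
    c,im=load(f); cv2.imwrite("pics/"+o,cv2.resize(im[y0:y1,x0:x1],None,fx=s,fy=s,interpolation=cv2.INTER_CUBIC))
crop("top0.png",105,215,175,260,7,"c1.png")
crop("side0.png",210,320,240,400,3.7,"c2.png")
crop("top0.png",205,325,160,230,6.5,"c3.png")
crop("side0.png",225,350,130,270,4.2,"c4.png")
crop("top0.png",360,415,190,250,9,"c5.png")
E
```

```text
(no output)
```

View pics/c1.png

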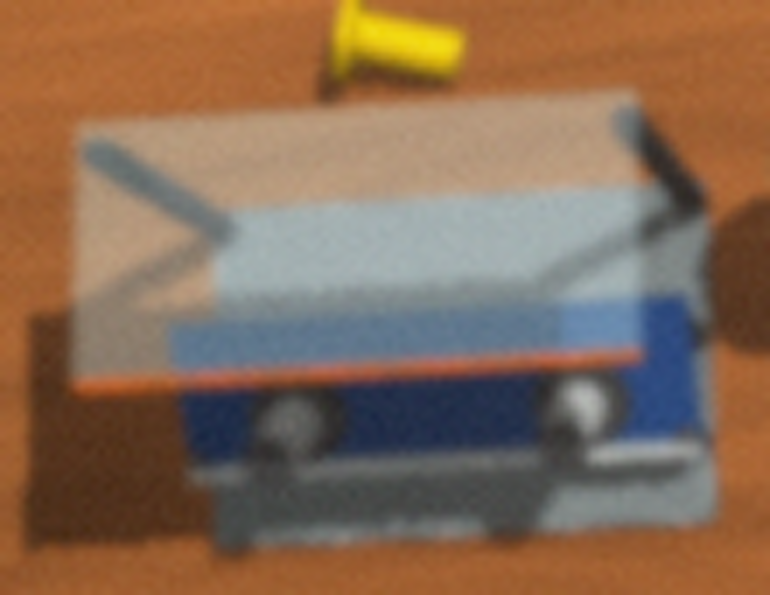

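View pics/c2.png

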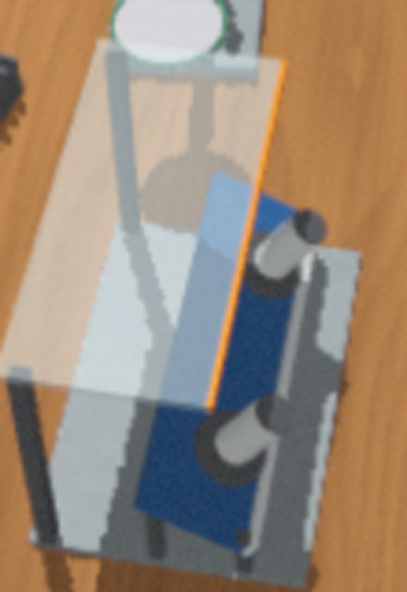

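View pics/c3.png

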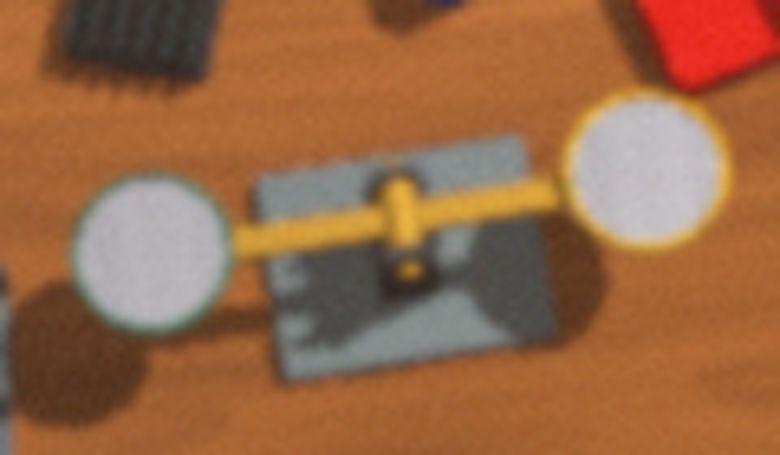

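View pics/c4.png

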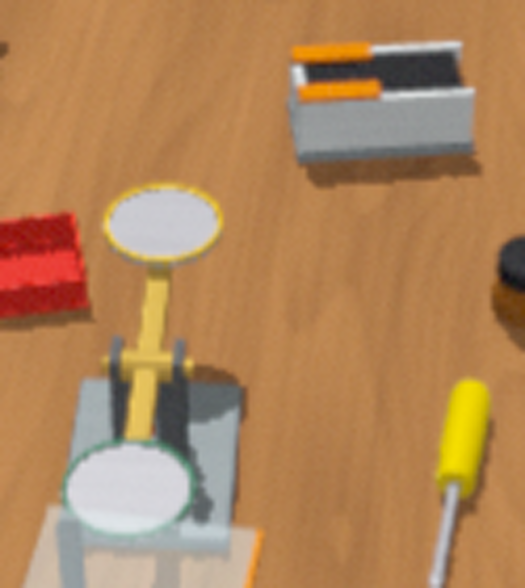

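View pics/c5.png

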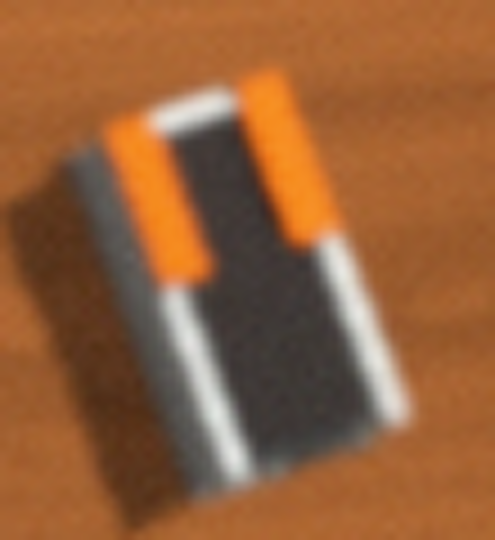

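```bash
python3 - <<'E'
from h import *
ct,it=load("top0.png"); cs,is_=load("side0.png")
T=lambda x,y:(105+x/7-.43,175+y/7-.43); S=lambda x,y:(210+x/3.7-.36,240+y/3.7-.36)
P={}
for n,a,b in [("hoodL",T(75,388),S(210,407)),("hoodR",T(640,353),S(286,62)),("capL",T(278,440),S(272,412)),("capR",T(567,440),S(310,228)),("gripL",T(295,415),S(245,440)),("gripR",T(585,403),S(285,250)),("baseFR",T(715,523),S(360,253)),("baseFL",T(220,548),S(307,583))]:
    p,e=tri(ct,a,cs,b); P[n]=p; print(n,np.round(p,4),round(e,4))
d=P["hoodL"]-P["hoodR"]; print(np.linalg.norm(d), np.degrees(np.arctan2(-d[0],d[1])))
m=(P["hoodL"]+P["hoodR"])/2; ya=np.arctan2(-d[0],d[1])
Rz=R.from_euler('z',ya).as_matrix(); o=m-Rz@[-.005,0,.164]; print("rack",o,ya)
for n,y in(("L",.06),("R",-.06)):
    f=o+Rz@[0,y,.045]; c=f+Rz@np.array([-.5,0,.866])*.052; print(n,"foot",f.round(4),"cap",c.round(4), proj(ct,c),proj(cs,c))
# deck mask edges, orange masks etc.
def T2(x,y):return(205+x/6.5-.42,160+y/6.5-.42)
def S2(x,y):return(225+x/4.2-.38,130+y/4.2-.38)
def T5(x,y):return(360+x/9-.44,190+y/9-.44)
for n,a,b in [("panL",T2(152,252),S2(130,487)),("panR",T2(647,168),S2(163,222)),
 ("magRR",T5(268,73),S2(292,53)),("lipFR",T5(325,240),S2(371,49)), ("frontL",T5(235,480),S2(473,92)),("frontR",T5(400,415),S2(462,45)),("lipFL",T5(185,283),S2(380,90)),("RL",T5(110,128),S2(298,92))]:
    p,e=tri(ct,a,cs,b); P[n]=p; print(n,np.round(p,4),round(e,4))
d=P["panL"]-P["panR"]; print(np.linalg.norm(d[:2]),np.degrees(np.arctan2(-d[0],d[1])),(P["panL"]+P["panR"])/2)
for a,b in(("frontR","magRR"),("frontL","RL"),("RL","magRR"),("frontL","frontR")):
    d=P[b]-P[a]; print(a,b,np.linalg.norm(d),np.degrees(np.arctan2(d[1],d[0])))
E
```

```text
hoodL [0.5356 0.4219 0.1661] 0.0017
hoodR [0.5269 0.2028 0.1666] 0.0003
capL [0.5173 0.3693 0.0826] 0.006
capR [0.5083 0.25   0.0832] 0.0008
gripL [0.5316 0.3705 0.054 ] 0.006
gripR [0.5248 0.2471 0.057 ] 0.005
baseFR [0.4802 0.2048 0.0025] 0.0036
baseFL [0.4889 0.4221 0.0009] 0.0011
0.21923260425749386 -2.269921722317433
rack [0.53623637 0.31213904 0.00236064] -0.03961760781697966
L foot [0.5386 0.3721 0.0474] cap [0.5126 0.3731 0.0924] [141.95795376 239.78880638] [283.76162214 349.85819232]
R foot [0.5339 0.2522 0.0474] cap [0.5079 0.2532 0.0924] [183.74797727 237.40947585] [293.31837046 299.75300461]
panL [0.6069 0.1191 0.0994] 0.0016
panR [ 0.6227 -0.1007  0.0991] 0.0018
magRR [ 0.5716 -0.3546  0.0494] 0.0007
lipFR [ 0.5152 -0.3646  0.0501] 0.0033
frontL [ 0.4406 -0.3231  0.0493] 0.0043
frontR [ 0.4534 -0.3807  0.0481] 0.0008
lipFL [ 0.5054 -0.3159  0.0507] 0.0026
RL [ 0.5592 -0.2972  0.0577] 0.0051
0.22045622702404027 4.1270655864627175 [0.61481397 0.00920377 0.09923143]
frontR magRR 0.12102260017901756 12.497180168994037
frontL RL 0.12165440704673787 12.329446983856421
RL magRR 0.05924422225734669 -77.81927972623724
frontL frontR 0.05903821388633316 -77.47837155254086
```

```bash
python3 - <<'E'
from h import *
ct,it=load("top0.png"); cs,is_=load("side0.png")
a=cv2.resize(it[222:247,130:205],None,fx=10,fy=10,interpolation=cv2.INTER_CUBIC)
b=cv2.resize(is_[285:375,255:310],None,fx=10,fy=10,interpolation=cv2.INTER_CUBIC)
b=np.hstack([b[:450],b[450:]])
b=cv2.resize(b,(800,327))
a=cv2.resize(a,(800,267))
cv2.imwrite("pics/k1.png",cv2.convertScaleAbs(np.vstack([a,b]),alpha=1.5))
E
```

```text
(no output)
```

View pics/k1.png

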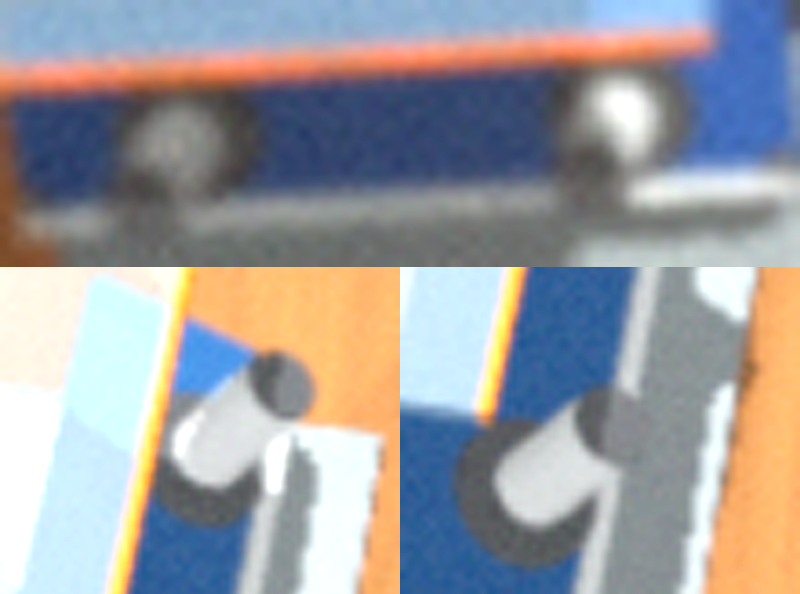

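```bash
python3 - <<'E'
from h import *
ct,it=load("top0.png"); cs,is_=load("side0.png")
T=lambda x,y:(130+x/10.667-.45,222+y/10.68-.45)
SR=lambda x,y:(255+x/7.27-.43,285+(y-267)/7.27-.43)
SL=lambda x,y:(255+(x-400)/7.27-.43,330+(y-267)/7.27-.43)
for n,a,b in [("capL",T(150,193),SL(612,428)),("capR",T(590,178),SR(283,385)),("skL",T(190,148),SL(530,492)),("skR",T(625,120),SR(213,462))]:
    p,e=tri(ct,a,cs,b); print(n,p.round(4),round(e,4))
o=np.array([.5358,.3125,0.001]); Rz=R.from_euler('z',-.039).as_matrix()
for y in(.06,-.06):
    f=o+Rz@[0,y,.045]; ax=Rz@np.array([-.5,0,.866])
    for h in(.006,.052):
        p=f+ax*h; print(y,h,p.round(4),((proj(ct,p)+.45-[130,222])*10.67).round(),((proj(cs,p)+.43-[255,330 if y>0 else 285])*7.27+[400 if y>0 else 0,267]).round())
E
```

```text
capL [0.5135 0.3713 0.0829] 0.0011
capR [0.5069 0.2514 0.0864] 0.0015
skL [0.5334 0.3713 0.0451] 0.0041
skR [0.5277 0.2497 0.044 ] 0.0005
0.06 0.006 [0.5351 0.3726 0.0512] [178. 132.] [530. 486.]
0.06 0.052 [0.5122 0.3735 0.091 ] [133. 197.] [614. 419.]
-0.06 0.006 [0.5305 0.2527 0.0512] [608. 107.] [203. 455.]
-0.06 0.052 [0.5075 0.2536 0.091 ] [578. 171.] [283. 381.]
```

Knob candidates:
- Grey and dark knobs on the blue deck, at top (147,234) and (188,232), side (277,357) and (288,305).
- Yellow knobs at top (161,181) and (172,281), excluded because of their colour.
- Black knobs on the orange meter and the instruments, excluded because they're not on the rack.

The close crop confirms two dark-skirted aluminium knobs on the rack, and I'm choosing those. Next is a helper that works out how far to go.

```bash
cat > g.py <<'E'
from h import *
import sys
def state():
    o=ctrl.get_obs(); return np.array(o['ee_pos']),R.from_euler('xyz',o['eef_rot']).as_matrix(),o
def go(pos,Rt,n=None):
    "print tool-frame shares for n equal rows toward target TCP pose (rotation about its own rotvec)"
    p,Rc,o=state(); pos=np.array(pos)
    rv=R.from_matrix(Rc.T@Rt).as_rotvec(); d=pos-p
    m=int(np.ceil(max(np.abs(rv).max()/np.radians(4),np.linalg.norm(d)/.038, np.linalg.norm(rv)/np.radians(6.5))))
    n=n or m
    print("t",round(o['time_s'],2),"TCP",p.round(4),"d",d.round(4),"rotvec deg",np.degrees(rv).round(2),"n",n,"F",np.round(o['force'],1),"w",round(o['grip_width'],4),"q",np.round(o['qpos'],2))
    for i in range(n):
        Ri=Rc@R.from_rotvec(rv*i/n).as_matrix(); t=Ri.T@d/n/.04
        print("  t",t.round(2),"r",(rv/n/np.radians(4)).round(2))
def ori(yaw,tilt_axis=None,ang=0):
    M=R.from_euler('z',yaw).as_matrix()@R.from_euler('x',np.pi).as_matrix()
    if tilt_axis is not None: M=R.from_rotvec(np.array(tilt_axis)*ang).as_matrix()@M
    return M
RACK=np.array([.5358,.3125,.0]); RY=-.039
ry_ax=np.array([-np.sin(RY),np.cos(RY),0])
R_rack=ori(np.pi+RY,ry_ax,-np.radians(30))
KAX=-R_rack[:,2]
def knob(s): # foot est
    return RACK+R.from_euler('z',RY).as_matrix()@np.array([0,s*.06,.043])
E
python3 - <<'E'
from g import *
print(R_rack.round(3),KAX,knob(1),knob(-1))
go([.36,0.0,.33],ori(1.8),)
E
```

```text
[[-0.865  0.039  0.5  ]
 [ 0.034  0.999 -0.019]
 [-0.5    0.    -0.866]] [-0.4996198   0.01949506  0.8660254 ] [0.53813941 0.37245438 0.043     ] [0.53346059 0.25254562 0.043     ]
t 0.1 TCP [ 0.1951 -0.5141  0.3022] d [0.1649 0.5141 0.0278] rotvec deg [-5.000e-02 -5.000e-02 -8.235e+01] n 21 F [-0.5  0.   0.6] w 0.0941 q [-1.27  0.3   1.52 -0.    1.32 -0.07]
  t [ 0.4  -0.5  -0.03] r [-0.   -0.   -0.98]
  t [ 0.43 -0.47 -0.03] r [-0.   -0.   -0.98]
  t [ 0.47 -0.44 -0.03] r [-0.   -0.   -0.98]
  t [ 0.49 -0.41 -0.03] r [-0.   -0.   -0.98]
  t [ 0.52 -0.38 -0.03] r [-0.   -0.   -0.98]
  t [ 0.55 -0.34 -0.03] r [-0.   -0.   -0.98]
  t [ 0.57 -0.3  -0.03] r [-0.   -0.   -0.98]
  t [ 0.59 -0.26 -0.03] r [-0.   -0.   -0.98]
  t [ 0.6  -0.22 -0.03] r [-0.   -0.   -0.98]
  t [ 0.62 -0.18 -0.03] r [-0.   -0.   -0.98]
  t [ 0.63 -0.14 -0.03] r [-0.   -0.   -0.98]
  t [ 0.64 -0.09 -0.03] r [-0.   -0.   -0.98]
  t [ 0.64 -0.05 -0.03] r [-0.   -0.   -0.98]
  t [ 0.64 -0.01 -0.03] r [-0.   -0.   -0.98]
  t [ 0.64  0.04 -0.03] r [-0.   -0.   -0.98]
  t [ 0.64  0.08 -0.03] r [-0.   -0.   -0.98]
  t [ 0.63  0.13 -0.03] r [-0.   -0.   -0.98]
  t [ 0.62  0.17 -0.03] r [-0.   -0.   -0.98]
  t [ 0.61  0.21 -0.03] r [-0.   -0.   -0.98]
  t [ 0.59  0.25 -0.03] r [-0.   -0.   -0.98]
  t [ 0.57  0.29 -0.03] r [-0.   -0.   -0.98]
```

```bash
python3 -m pendant '[{"tx":0.4,"ty":-0.5,"tz":-0.03,"rz":-0.98},{"tx":0.43,"ty":-0.47,"tz":-0.03,"rz":-0.98},{"tx":0.47,"ty":-0.44,"tz":-0.03,"rz":-0.98},{"tx":0.49,"ty":-0.41,"tz":-0.03,"rz":-0.98},{"tx":0.52,"ty":-0.38,"tz":-0.03,"rz":-0.98},{"tx":0.55,"ty":-0.34,"tz":-0.03,"rz":-0.98},{"tx":0.57,"ty":-0.3,"tz":-0.03,"rz":-0.98},{"tx":0.59,"ty":-0.26,"tz":-0.03,"rz":-0.98}]' 20
python3 - <<'E'
from g import *
go([.36,0.0,.33],ori(1.8))
E
```

```text
t 0.1 TCP [ 0.1951 -0.5141  0.3022] d [0.1649 0.5141 0.0278] rotvec deg [-5.000e-02 -5.000e-02 -8.235e+01] n 21 F [-0.5  0.   0.6] w 0.0941 q [-1.27  0.3   1.52 -0.    1.32 -0.07]
  t [ 0.4  -0.5  -0.03] r [-0.   -0.   -0.98]
  t [ 0.43 -0.47 -0.03] r [-0.   -0.   -0.98]
  t [ 0.47 -0.44 -0.03] r [-0.   -0.   -0.98]
  t [ 0.49 -0.41 -0.03] r [-0.   -0.   -0.98]
  t [ 0.52 -0.38 -0.03] r [-0.   -0.   -0.98]
  t [ 0.55 -0.34 -0.03] r [-0.   -0.   -0.98]
  t [ 0.57 -0.3  -0.03] r [-0.   -0.   -0.98]
  t [ 0.59 -0.26 -0.03] r [-0.   -0.   -0.98]
  t [ 0.6  -0.22 -0.03] r [-0.   -0.   -0.98]
  t [ 0.62 -0.18 -0.03] r [-0.   -0.   -0.98]
  t [ 0.63 -0.14 -0.03] r [-0.   -0.   -0.98]
  t [ 0.64 -0.09 -0.03] r [-0.   -0.   -0.98]
  t [ 0.64 -0.05 -0.03] r [-0.   -0.   -0.98]
  t [ 0.64 -0.01 -0.03] r [-0.   -0.   -0.98]
  t [ 0.64  0.04 -0.03] r [-0.   -0.   -0.98]
  t [ 0.64  0.08 -0.03] r [-0.   -0.   -0.98]
  t [ 0.63  0.13 -0.03] r [-0.   -0.   -0.98]
  t [ 0.62  0.17 -0.03] r [-0.   -0.   -0.98]
  t [ 0.61  0.21 -0.03] r [-0.   -0.   -0.98]
  t [ 0.59  0.25 -0.03] r [-0.   -0.   -0.98]
  t [ 0.57  0.29 -0.03] r [-0.   -0.   -0.98]$[0]: bad value
```

```bash
python3 -m pendant '[{"tx":0.4,"ty":-0.5,"tz":-0.03,"rx":0,"ry":0,"rz":-0.98,"grip":-1}]' 20
```

```text
time_s: 0.18
ee_pos: [0.2021, -0.4912, 0.3025]
eef_rot: [-3.14, 0.0, 0.428]
force: [0.9, 0.0, -1.1]
grip_width: 0.0939
```

```bash
sed -i 's/for i in range(n):/for i in range(min(n,8)):/' g.py
python3 -m pendant '[{"tx":0.43,"ty":-0.47,"tz":-0.03,"rx":0,"ry":0,"rz":-0.98,"grip":-1},{"tx":0.47,"ty":-0.44,"tz":-0.03,"rx":0,"ry":0,"rz":-0.98,"grip":-1},{"tx":0.49,"ty":-0.41,"tz":-0.03,"rx":0,"ry":0,"rz":-0.98,"grip":-1},{"tx":0.52,"ty":-0.38,"tz":-0.03,"rx":0,"ry":0,"rz":-0.98,"grip":-1},{"tx":0.55,"ty":-0.34,"tz":-0.03,"rx":0,"ry":0,"rz":-0.98,"grip":-1},{"tx":0.57,"ty":-0.3,"tz":-0.03,"rx":0,"ry":0,"rz":-0.98,"grip":-1},{"tx":0.59,"ty":-0.26,"tz":-0.03,"rx":0,"ry":0,"rz":-0.98,"grip":-1},{"tx":0.6,"ty":-0.22,"tz":-0.03,"rx":0,"ry":0,"rz":-0.98,"grip":-1}]' 20
python3 - <<'E'
from g import *
go([.36,0.0,.33],ori(1.8))
E
```

```text
time_s: 0.85
ee_pos: [0.264, -0.2862, 0.3098]
eef_rot: [-3.135, -0.004, 0.999]
force: [0.7, -0.3, -0.0]
grip_width: 0.0938
t 0.85 TCP [ 0.264  -0.2862  0.3098] d [0.096  0.2862 0.0202] rotvec deg [ -0.27  -0.39 -45.87] n 12 F [ 0.7 -0.3 -0. ] w 0.0938 q [-0.92 -0.07  1.92  0.    1.3  -0.35]
  t [ 0.61 -0.15 -0.04] r [-0.01 -0.01 -0.96]
  t [ 0.62 -0.11 -0.04] r [-0.01 -0.01 -0.96]
  t [ 0.62 -0.07 -0.04] r [-0.01 -0.01 -0.96]
  t [ 0.63 -0.03 -0.04] r [-0.01 -0.01 -0.96]
  t [ 0.63  0.01 -0.04] r [-0.01 -0.01 -0.96]
  t [ 0.63  0.05 -0.04] r [-0.01 -0.01 -0.96]
  t [ 0.62  0.1  -0.04] r [-0.01 -0.01 -0.96]
  t [ 0.61  0.14 -0.04] r [-0.01 -0.01 -0.96]
```

```bash
python3 -m pendant '[{"tx":0.61,"ty":-0.15,"tz":-0.04,"rx":0,"ry":0,"rz":-0.98,"grip":-1},{"tx":0.62,"ty":-0.11,"tz":-0.04,"rx":0,"ry":0,"rz":-0.98,"grip":-1},{"tx":0.62,"ty":-0.07,"tz":-0.04,"rx":0,"ry":0,"rz":-0.98,"grip":-1},{"tx":0.63,"ty":-0.03,"tz":-0.04,"rx":0,"ry":0,"rz":-0.98,"grip":-1},{"tx":0.63,"ty":0.01,"tz":-0.04,"rx":0,"ry":0,"rz":-0.98,"grip":-1},{"tx":0.63,"ty":0.05,"tz":-0.04,"rx":0,"ry":0,"rz":-0.98,"grip":-1},{"tx":0.62,"ty":0.1,"tz":-0.04,"rx":0,"ry":0,"rz":-0.98,"grip":-1},{"tx":0.61,"ty":0.14,"tz":-0.04,"rx":0,"ry":0,"rz":-0.98,"grip":-1}]' 20
python3 - <<'E'
from g import *
go([.40,0.22,.30],ori(np.pi-.039))
E
```

```text
time_s: 1.52
ee_pos: [0.325, -0.0842, 0.3235]
eef_rot: [-3.137, -0.008, 1.573]
force: [0.3, -0.0, -0.4]
grip_width: 0.0942
t 1.52 TCP [ 0.325  -0.0842  0.3235] d [ 0.075   0.3042 -0.0235] rotvec deg [  0.17  -0.57 -87.62] n 22 F [ 0.3 -0.  -0.4] w 0.0942 q [-0.37 -0.22  2.01  0.01  1.36 -0.37]
  t [0.35 0.09 0.03] r [ 0.   -0.01 -1.  ]
  t [0.34 0.11 0.03] r [ 0.   -0.01 -1.  ]
  t [0.33 0.13 0.03] r [ 0.   -0.01 -1.  ]
  t [0.32 0.16 0.03] r [ 0.   -0.01 -1.  ]
  t [0.31 0.18 0.03] r [ 0.   -0.01 -1.  ]
  t [0.3  0.2  0.03] r [ 0.   -0.01 -1.  ]
  t [0.28 0.22 0.03] r [ 0.   -0.01 -1.  ]
  t [0.26 0.24 0.03] r [ 0.   -0.01 -1.  ]
```

```bash
python3 -m pendant '[{"tx":0.35,"ty":0.09,"tz":0.03,"rx":0,"ry":0,"rz":-1,"grip":-1},{"tx":0.34,"ty":0.11,"tz":0.03,"rx":0,"ry":0,"rz":-1,"grip":-1},{"tx":0.33,"ty":0.13,"tz":0.03,"rx":0,"ry":0,"rz":-1,"grip":-1},{"tx":0.32,"ty":0.16,"tz":0.03,"rx":0,"ry":0,"rz":-1,"grip":-1},{"tx":0.31,"ty":0.18,"tz":0.03,"rx":0,"ry":0,"rz":-1,"grip":-1},{"tx":0.3,"ty":0.2,"tz":0.03,"rx":0,"ry":0,"rz":-1,"grip":-1},{"tx":0.28,"ty":0.22,"tz":0.03,"rx":0,"ry":0,"rz":-1,"grip":-1},{"tx":0.26,"ty":0.24,"tz":0.03,"rx":0,"ry":0,"rz":-1,"grip":-1}]' 20
python3 - <<'E'
from g import *
go(knob(-1)+KAX*.22,R_rack)
E
```

```text
time_s: 2.18
ee_pos: [0.3511, 0.0355, 0.3141]
eef_rot: [3.141, -0.01, 2.164]
force: [0.7, -0.1, -0.1]
grip_width: 0.0941
t 2.18 TCP [0.3511 0.0355 0.3141] d [ 0.0724  0.2214 -0.0806] rotvec deg [-13.78 -28.23 -52.6 ] n 14 F [ 0.7 -0.1 -0.1] w 0.0941 q [-0.01 -0.17  1.99  0.01  1.32 -0.6 ]
  t [0.25 0.33 0.15] r [-0.25 -0.5  -0.94]
  t [0.24 0.34 0.14] r [-0.25 -0.5  -0.94]
  t [0.22 0.35 0.14] r [-0.25 -0.5  -0.94]
  t [0.2  0.37 0.14] r [-0.25 -0.5  -0.94]
  t [0.18 0.38 0.14] r [-0.25 -0.5  -0.94]
  t [0.16 0.38 0.14] r [-0.25 -0.5  -0.94]
  t [0.14 0.39 0.14] r [-0.25 -0.5  -0.94]
  t [0.12 0.4  0.14] r [-0.25 -0.5  -0.94]
```

```bash
python3 -m pendant '[{"tx":0.25,"ty":0.33,"tz":0.1,"rx":-0.25,"ry":-0.5,"rz":-0.94,"grip":-1},{"tx":0.24,"ty":0.34,"tz":0.1,"rx":-0.25,"ry":-0.5,"rz":-0.94,"grip":-1},{"tx":0.22,"ty":0.35,"tz":0.1,"rx":-0.25,"ry":-0.5,"rz":-0.94,"grip":-1},{"tx":0.2,"ty":0.37,"tz":0.1,"rx":-0.25,"ry":-0.5,"rz":-0.94,"grip":-1},{"tx":0.18,"ty":0.38,"tz":0.1,"rx":-0.25,"ry":-0.5,"rz":-0.94,"grip":-1},{"tx":0.16,"ty":0.38,"tz":0.1,"rx":-0.25,"ry":-0.5,"rz":-0.94,"grip":-1},{"tx":0.14,"ty":0.39,"tz":0.1,"rx":-0.25,"ry":-0.5,"rz":-0.94,"grip":-1},{"tx":0.12,"ty":0.4,"tz":0.1,"rx":-0.25,"ry":-0.5,"rz":-0.94,"grip":-1}]' 20
python3 - <<'E'
from g import *
go(knob(-1)+KAX*.22,R_rack)
E
```

```text
time_s: 2.85
ee_pos: [0.3902, 0.1696, 0.2797]
eef_rot: [3.073, 0.306, 2.71]
force: [1.1, -0.2, -0.1]
grip_width: 0.0938
t 2.85 TCP [0.3902 0.1696 0.2797] d [ 0.0334  0.0873 -0.0462] rotvec deg [ -5.21 -11.57 -21.01] n 6 F [ 1.1 -0.2 -0.1] w 0.0938 q [ 0.4  -0.05  1.99 -0.22  0.95 -0.65]
  t [0.08 0.38 0.2 ] r [-0.22 -0.48 -0.88]
  t [0.07 0.38 0.21] r [-0.22 -0.48 -0.88]
  t [0.05 0.38 0.21] r [-0.22 -0.48 -0.88]
  t [0.03 0.38 0.21] r [-0.22 -0.48 -0.88]
  t [0.02 0.38 0.22] r [-0.22 -0.48 -0.88]
  t [0.   0.37 0.22] r [-0.22 -0.48 -0.88]
```

```bash
python3 -m pendant '[{"tx":0.08,"ty":0.38,"tz":0.2,"rx":-0.23,"ry":-0.5,"rz":-0.92,"grip":-0.3},{"tx":0.07,"ty":0.38,"tz":0.21,"rx":-0.23,"ry":-0.5,"rz":-0.92,"grip":-0.3},{"tx":0.05,"ty":0.38,"tz":0.21,"rx":-0.23,"ry":-0.5,"rz":-0.92,"grip":-0.3},{"tx":0.03,"ty":0.38,"tz":0.21,"rx":-0.23,"ry":-0.5,"rz":-0.92,"grip":-0.3},{"tx":0.02,"ty":0.38,"tz":0.22,"rx":-0.23,"ry":-0.5,"rz":-0.92,"grip":-0.3},{"tx":0,"ty":0.37,"tz":0.22,"rx":-0.23,"ry":-0.5,"rz":-0.92,"grip":-0.3},{"tx":0,"ty":0,"tz":0,"rx":0,"ry":0,"rz":0,"grip":-0.3}]' 20
python3 - <<'E'
from g import *
go(knob(-1)+KAX*.22,R_rack)
snap("top","top1.png")
snap("side","side1.png")
c,im=load("top1.png"); cc,im2=load("side1.png")
a=cv2.resize(im[150:290,90:260],None,fx=4,fy=4)[:560,:680]; 
cv2.imwrite("pics/t1.png",a); cv2.imwrite("pics/s1.png",cv2.resize(im2[190:400,200:400],None,fx=2.8,fy=2.8))
E
```

```text
time_s: 3.43
ee_pos: [0.4225, 0.2648, 0.2294]
eef_rot: [-3.129, 0.54, -3.127]
force: [1.0, 0.3, -0.8]
grip_width: 0.0615
t 3.43 TCP [0.4225 0.2648 0.2294] d [ 0.001  -0.008   0.0041] rotvec deg [0.81 0.97 2.64] n 1 F [ 1.   0.3 -0.8] w 0.0615 q [ 0.59  0.14  1.96 -0.51  0.64 -0.64]
  t [-0.07 -0.2  -0.07] r [0.2  0.24 0.66]
```

View pics/t1.png

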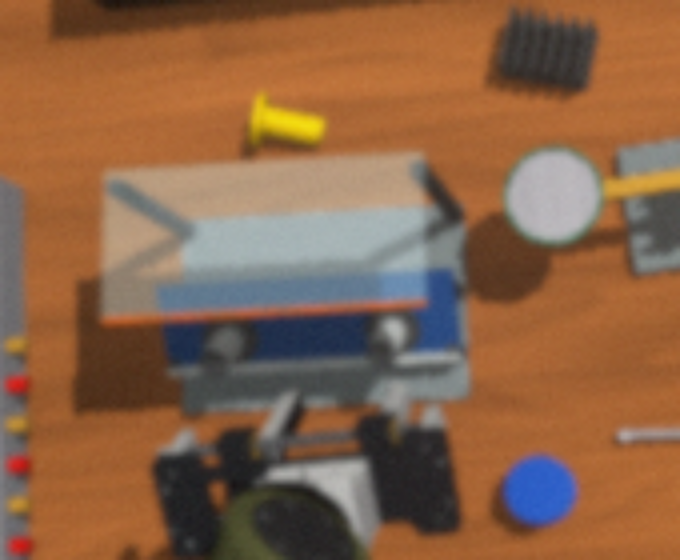

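View pics/s1.png

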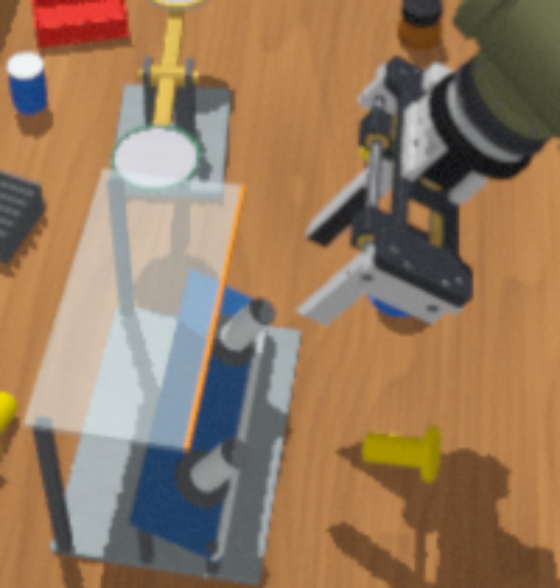

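```bash
python3 - <<'E'
from g import *
p,Rc,o=state(); ct,_=load("top1.png"); cs,_=load("side1.png")
for s in(-1,1):
    q=p+Rc@np.array([0,s*(.0308+.005),.097]); print(s,q.round(3),((proj(ct,q)+.4-[90,150])*4).round(),((proj(cs,q)+.4-[200,190])*2.8).round())
E
```

```text
-1 [0.472 0.227 0.148] [400. 390.] [317. 236.]
1 [0.472 0.299 0.147] [295. 400.] [308. 317.]
```

```bash
python3 -m pendant '[{"tx":-0.07,"ty":-0.24,"tz":0,"rx":0.2,"ry":0.24,"rz":0.7,"grip":-0.3},{"tx":0,"ty":0,"tz":0,"rx":0,"ry":0,"rz":0,"grip":-0.3}]' 20
python3 - <<'E'
from g import *
k=knob(-1)+[0,-.0015,0]
go(k+KAX*.15,R_rack)
E
```

```text
time_s: 3.7
ee_pos: [0.4248, 0.2523, 0.2332]
eef_rot: [3.135, 0.519, 3.083]
force: [0.8, 0.2, -0.3]
grip_width: 0.0611
t 3.7 TCP [0.4248 0.2523 0.2332] d [ 0.0338  0.0017 -0.0603] rotvec deg [-0.18 -0.26 -0.98] n 2 F [ 0.8  0.2 -0.3] w 0.0611 q [ 0.56  0.13  1.96 -0.47  0.67 -0.63]
  t [0.01 0.04 0.86] r [-0.02 -0.03 -0.12]
  t [0.01 0.04 0.86] r [-0.02 -0.03 -0.12]
```

```bash
python3 -m pendant '[{"tx":0,"ty":0.02,"tz":0.43,"rx":0,"ry":0,"rz":-0.1,"grip":-0.3},{"tx":0,"ty":0.02,"tz":0.43,"rx":0,"ry":0,"rz":-0.1,"grip":-0.3},{"tx":0,"ty":0.02,"tz":0.43,"rx":0,"ry":0,"rz":0,"grip":-0.3},{"tx":0,"ty":0.01,"tz":0.2,"rx":0,"ry":0,"rz":0,"grip":-0.3},{"tx":0,"ty":0,"tz":0,"rx":0,"ry":0,"rz":0,"grip":-0.3}]' 20
python3 - <<'E'
from g import *
k=knob(-1)+[0,-.0015,0]
go(k+KAX*.112,R_rack)
snap("side","side2.png");c,im2=load("side2.png"); cv2.imwrite("pics/s2.png",cv2.resize(im2[230:380,200:350],None,fx=4,fy=4))
E
```

```text
time_s: 4.12
ee_pos: [0.4573, 0.2496, 0.1845]
eef_rot: [3.135, 0.522, 3.081]
force: [0.1, 0.0, 0.7]
grip_width: 0.061
t 4.12 TCP [0.4573 0.2496 0.1845] d [ 0.0202  0.0036 -0.0445] rotvec deg [-0.26 -0.09 -1.08] n 2 F [0.1 0.  0.7] w 0.061 q [ 0.52  0.26  1.94 -0.53  0.56 -0.59]
  t [0.06 0.06 0.61] r [-0.03 -0.01 -0.13]
  t [0.06 0.06 0.61] r [-0.03 -0.01 -0.13]
```

View pics/s2.png

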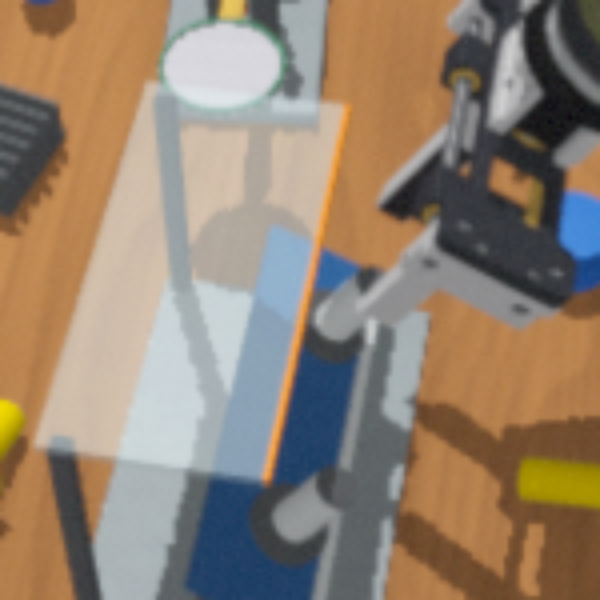

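```bash
python3 -m pendant '[{"tx":0.06,"ty":0.05,"tz":0.35,"rx":0,"ry":0,"rz":-0.1,"grip":-0.3},{"tx":0.04,"ty":0.05,"tz":0.35,"rx":0,"ry":0,"rz":-0.1,"grip":-0.3},{"tx":0.02,"ty":0.03,"tz":0.3,"rx":0,"ry":0,"rz":0,"grip":-0.3},{"tx":0,"ty":0,"tz":0.1,"rx":0,"ry":0,"rz":0,"grip":-0.3},{"tx":0,"ty":0,"tz":0,"rx":0,"ry":0,"rz":0,"grip":-0.3}]' 20
python3 - <<'E'
from g import *
k=knob(-1)+[0,-.0015,0]
go(k+KAX*.112,R_rack)
snap("side","side3.png");c,im2=load("side3.png"); cv2.imwrite("pics/s3.png",cv2.resize(im2[230:380,200:350],None,fx=4,fy=4))
E
```

```text
time_s: 4.58
ee_pos: [0.4761, 0.2537, 0.149]
eef_rot: [3.139, 0.528, 3.091]
force: [0.1, 0.1, 1.5]
grip_width: 0.0613
t 4.58 TCP [0.4761 0.2537 0.149 ] d [ 0.0014 -0.0005 -0.009 ] rotvec deg [-0.19  0.23 -0.57] n 1 F [0.1 0.1 1.5] w 0.0613 q [ 0.51  0.36  1.91 -0.6   0.49 -0.53]
  t [ 0.08 -0.01  0.21] r [-0.05  0.06 -0.14]
```

View pics/s3.png

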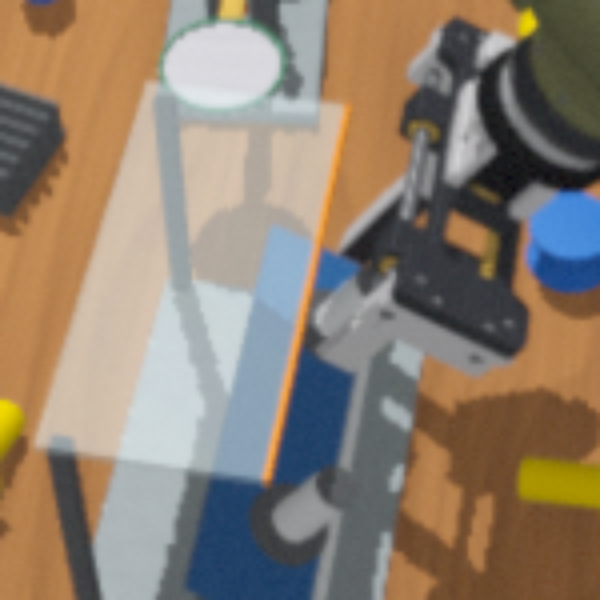

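```bash
python3 -m pendant '[{"tx":0.07,"ty":0,"tz":0.16,"rx":0,"ry":0,"rz":-0.1,"grip":-0.3},{"tx":0,"ty":0,"tz":0.03,"rx":0,"ry":0,"rz":0,"grip":0},{"tx":0,"ty":0,"tz":0,"rx":0,"ry":0,"rz":0,"grip":1},{"tx":0,"ty":0,"tz":0,"rx":0,"ry":0,"rz":0,"grip":1},{"tx":0,"ty":0,"tz":0,"rx":0,"ry":0,"rz":0,"grip":1},{"tx":0,"ty":0,"tz":0,"rx":0,"ry":0,"rz":0,"grip":1},{"tx":0,"ty":0,"tz":0,"rx":0,"ry":0,"rz":0,"grip":1}]' 20
python3 - <<'E'
from g import *
k=knob(-1)+[0,-.0015,0]
go(k+KAX*.112,R_rack)
E
```

```text
time_s: 5.22
ee_pos: [0.4774, 0.254, 0.1441]
eef_rot: [3.141, 0.531, 3.098]
force: [0.4, 0.5, 0.3]
grip_width: 0.0247
t 5.22 TCP [0.4774 0.254  0.1441] d [ 0.0001 -0.0007 -0.0041] rotvec deg [-0.09  0.44 -0.21] n 1 F [0.4 0.5 0.3] w 0.0247 q [ 0.51  0.37  1.91 -0.62  0.47 -0.52]
  t [ 0.05 -0.02  0.09] r [-0.02  0.11 -0.05]
```

```bash
python3 -m pendant '[{"tx":0,"ty":0,"tz":0,"rx":0,"ry":0,"rz":0,"grip":1},{"tx":0,"ty":0,"tz":0,"rx":0,"ry":0,"rz":0,"grip":1},{"tx":0,"ty":0,"tz":0,"rx":0,"ry":0,"rz":0,"grip":1}]' 25
python3 - <<'E'
from g import *
p,Rc,o=state(); k=knob(-1)+[0,-.0015,0]
go(k+KAX*.112,R_rack)
print((p-k)@KAX)
snap("side","side4.png");c,im2=load("side4.png"); cv2.imwrite("pics/s4.png",cv2.resize(im2[230:380,200:350],None,fx=4,fy=4))
E
```

```text
time_s: 5.47
ee_pos: [0.4774, 0.254, 0.1442]
eef_rot: [3.141, 0.531, 3.098]
force: [0.4, 0.2, -1.0]
grip_width: 0.021
t 5.47 TCP [0.4774 0.254  0.1442] d [ 0.0001 -0.0008 -0.0042] rotvec deg [-0.08  0.44 -0.21] n 1 F [ 0.4  0.2 -1. ] w 0.021 q [ 0.51  0.37  1.91 -0.62  0.47 -0.52]
  t [ 0.05 -0.02  0.09] r [-0.02  0.11 -0.05]
0.11569110948662058
```

View pics/s4.png

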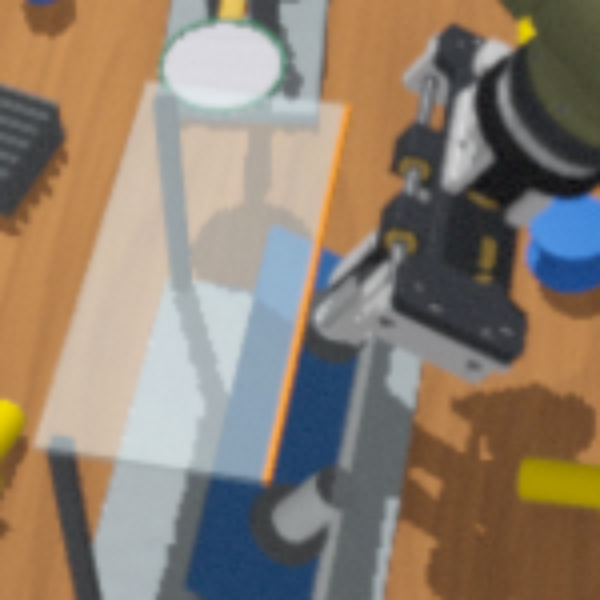

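It is gripped at 21 mm. Next I lift along the knob's axis.

```bash
python3 -m pendant '[{"tx":0,"ty":0,"tz":-0.2,"rx":0,"ry":0,"rz":0,"grip":1},{"tx":0,"ty":0,"tz":-0.4,"rx":0,"ry":0,"rz":0,"grip":1},{"tx":0,"ty":0,"tz":-0.5,"rx":0,"ry":0,"rz":0,"grip":1},{"tx":0,"ty":0,"tz":-0.6,"rx":0,"ry":0,"rz":0,"grip":1},{"tx":0,"ty":0,"tz":-0.6,"rx":0,"ry":0,"rz":0,"grip":1},{"tx":0,"ty":0,"tz":-0.6,"rx":0,"ry":0,"rz":0,"grip":1},{"tx":0,"ty":0,"tz":-0.4,"rx":0,"ry":0,"rz":0,"grip":1},{"tx":0,"ty":0,"tz":0,"rx":0,"ry":0,"rz":0,"grip":1}]' 25
python3 - <<'E'
from g import *
go([.45,.06,.33],ori(np.pi/2+.072))
snap("side","side5.png");c,im2=load("side5.png"); cv2.imwrite("pics/s5.png",cv2.resize(im2[150:380,200:430],None,fx=2.5,fy=2.5))
E
```

```text
time_s: 6.18
ee_pos: [0.4051, 0.2561, 0.2638]
eef_rot: [3.141, 0.526, 3.099]
force: [-0.5, -0.0, -1.2]
grip_width: 0.0212
t 6.18 TCP [0.4051 0.2561 0.2638] d [ 0.0449 -0.1961  0.0662] rotvec deg [21.91 24.56 81.34] n 21 F [-0.5 -0.  -1.2] w 0.0212 q [ 0.6   0.06  1.96 -0.46  0.74 -0.65]
  t [-0.09 -0.23 -0.04] r [0.26 0.29 0.97]
  t [-0.11 -0.22 -0.03] r [0.26 0.29 0.97]
  t [-0.12 -0.22 -0.03] r [0.26 0.29 0.97]
  t [-0.14 -0.21 -0.03] r [0.26 0.29 0.97]
  t [-0.15 -0.2  -0.03] r [0.26 0.29 0.97]
  t [-0.16 -0.19 -0.03] r [0.26 0.29 0.97]
  t [-0.17 -0.18 -0.03] r [0.26 0.29 0.97]
  t [-0.19 -0.17 -0.03] r [0.26 0.29 0.97]
```

View pics/s5.png

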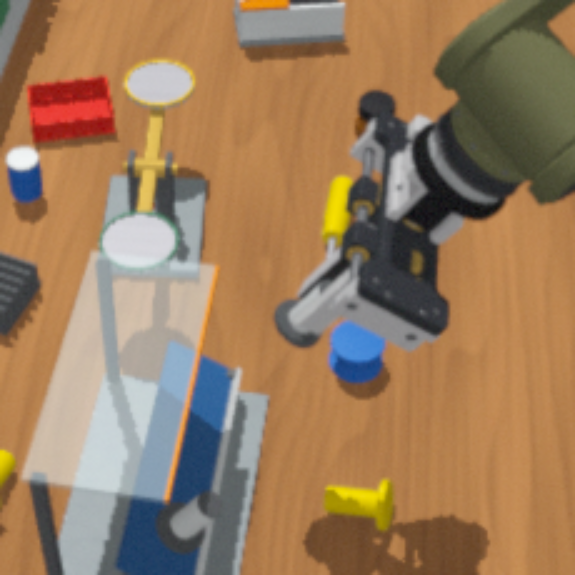

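```bash
cat >> g.py <<'E'
BY=.072; PIV=np.array([.6148,.0092,.085]); BZ=R.from_euler('z',BY).as_matrix(); BX=BZ[:,0]
def pan(side,th): # side 'l'/'r', th beam angle -> centre, normal
    M=BZ@R.from_euler('x',th).as_matrix(); return PIV+M@np.array([0,.11 if side=='l' else -.11,.015]), M[:,2]
def panori(th): return ori(np.pi/2+BY,BX,th)
E
python3 -m pendant '[{"tx":-0.09,"ty":-0.23,"tz":-0.2,"rx":0.26,"ry":0.29,"rz":0.97,"grip":1},{"tx":-0.11,"ty":-0.22,"tz":-0.2,"rx":0.26,"ry":0.29,"rz":0.97,"grip":1},{"tx":-0.12,"ty":-0.22,"tz":-0.2,"rx":0.26,"ry":0.29,"rz":0.97,"grip":1},{"tx":-0.14,"ty":-0.21,"tz":-0.2,"rx":0.26,"ry":0.29,"rz":0.97,"grip":1},{"tx":-0.15,"ty":-0.2,"tz":-0.2,"rx":0.26,"ry":0.29,"rz":0.97,"grip":1},{"tx":-0.16,"ty":-0.2,"tz":-0.2,"rx":0.26,"ry":0.29,"rz":0.97,"grip":1},{"tx":-0.17,"ty":-0.2,"tz":-0.1,"rx":0.26,"ry":0.29,"rz":0.97,"grip":1},{"tx":-0.19,"ty":-0.2,"tz":-0.1,"rx":0.26,"ry":0.29,"rz":0.97,"grip":1}]' 25
python3 - <<'E'
from g import *
c,n=pan('r',.12); print(c,n, panori(.12).round(3))
go(c+n*.116+[0,0,.1],panori(.12))
E
```

```text
time_s: 6.9
ee_pos: [0.4007, 0.1789, 0.3212]
eef_rot: [3.053, 0.316, 2.496]
force: [-0.6, -0.1, -1.2]
grip_width: 0.021
[ 0.62278543 -0.10151703  0.08672379] [ 0.00861183 -0.11940205  0.99280864] [[-0.071  0.997 -0.009]
 [ 0.99   0.072  0.119]
 [ 0.12   0.    -0.993]]
t 6.9 TCP [0.4007 0.1789 0.3212] d [ 0.2231 -0.2943 -0.0193] rotvec deg [ 9.49 21.24 50.05] n 13 F [-0.6 -0.1 -1.2] w 0.021 q [ 0.43 -0.05  1.89 -0.26  1.08 -0.41]
  t [-0.64 -0.21  0.23] r [0.18 0.41 0.96]
  t [-0.66 -0.17  0.21] r [0.18 0.41 0.96]
  t [-0.67 -0.12  0.2 ] r [0.18 0.41 0.96]
  t [-0.68 -0.07  0.18] r [0.18 0.41 0.96]
  t [-0.69 -0.02  0.16] r [0.18 0.41 0.96]
  t [-0.7   0.02  0.14] r [0.18 0.41 0.96]
  t [-0.7   0.07  0.12] r [0.18 0.41 0.96]
  t [-0.69  0.12  0.1 ] r [0.18 0.41 0.96]
```

```bash
python3 -m pendant '[{"tx":-0.64,"ty":-0.21,"tz":0.23,"rx":0.18,"ry":0.41,"rz":0.96,"grip":1},{"tx":-0.66,"ty":-0.17,"tz":0.21,"rx":0.18,"ry":0.41,"rz":0.96,"grip":1},{"tx":-0.67,"ty":-0.12,"tz":0.2,"rx":0.18,"ry":0.41,"rz":0.96,"grip":1},{"tx":-0.68,"ty":-0.07,"tz":0.18,"rx":0.18,"ry":0.41,"rz":0.96,"grip":1},{"tx":-0.69,"ty":-0.02,"tz":0.16,"rx":0.18,"ry":0.41,"rz":0.96,"grip":1},{"tx":-0.7,"ty":0.02,"tz":0.14,"rx":0.18,"ry":0.41,"rz":0.96,"grip":1},{"tx":-0.7,"ty":0.07,"tz":0.12,"rx":0.18,"ry":0.41,"rz":0.96,"grip":1},{"tx":-0.69,"ty":0.12,"tz":0.1,"rx":0.18,"ry":0.41,"rz":0.96,"grip":1}]' 25
python3 - <<'E'
from g import *
c,n=pan('r',.12)
go(c+n*.116+[0,0,.1],panori(.12))
E
```

```text
time_s: 7.57
ee_pos: [0.5414, -0.0128, 0.2985]
eef_rot: [3.073, 0.02, 1.948]
force: [0.6, 0.2, -0.0]
grip_width: 0.021
t 7.57 TCP [ 0.5414 -0.0128  0.2985] d [ 0.0823 -0.1026  0.0034] rotvec deg [ 3.02  7.38 17.76] n 5 F [ 0.6  0.2 -0. ] w 0.021 q [-0.1   0.26  1.59  0.01  1.23 -0.48]
  t [-0.63  0.19  0.01] r [0.15 0.37 0.89]
  t [-0.62  0.23 -0.01] r [0.15 0.37 0.89]
  t [-0.6   0.27 -0.03] r [0.15 0.37 0.89]
  t [-0.58  0.31 -0.05] r [0.15 0.37 0.89]
  t [-0.56  0.34 -0.06] r [0.15 0.37 0.89]
```

```bash
python3 -m pendant '[{"tx":-0.63,"ty":0.19,"tz":0,"rx":0.15,"ry":0.37,"rz":0.89,"grip":1},{"tx":-0.62,"ty":0.23,"tz":0,"rx":0.15,"ry":0.37,"rz":0.89,"grip":1},{"tx":-0.6,"ty":0.27,"tz":-0.03,"rx":0.15,"ry":0.37,"rz":0.89,"grip":1},{"tx":-0.58,"ty":0.31,"tz":-0.05,"rx":0.15,"ry":0.37,"rz":0.89,"grip":1},{"tx":-0.3,"ty":0.2,"tz":-0.06,"rx":0.15,"ry":0.37,"rz":0.89,"grip":1},{"tx":0,"ty":0,"tz":0,"rx":0,"ry":0,"rz":0,"grip":1}]' 25
python3 - <<'E'
from g import *
c,n=pan('r',.12)
go(c+n*.116+[0,0,.1],panori(.12))
snap("side","side6.png");c,im2=load("side6.png"); cv2.imwrite("pics/s6.png",cv2.resize(im2[100:300,180:380],None,fx=3,fy=3))
E
```

```text
time_s: 8.07
ee_pos: [0.6212, -0.1203, 0.2889]
eef_rot: [-3.122, -0.13, 1.61]
force: [0.4, -0.1, -1.1]
grip_width: 0.021
t 8.07 TCP [ 0.6212 -0.1203  0.2889] d [0.0026 0.0049 0.013 ] rotvec deg [-0.87 -0.6  -1.86] n 1 F [ 0.4 -0.1 -1.1] w 0.021 q [-0.28  0.52  1.25  0.12  1.43 -0.34]
  t [ 0.16  0.06 -0.31] r [-0.22 -0.15 -0.46]
```

View pics/s6.png

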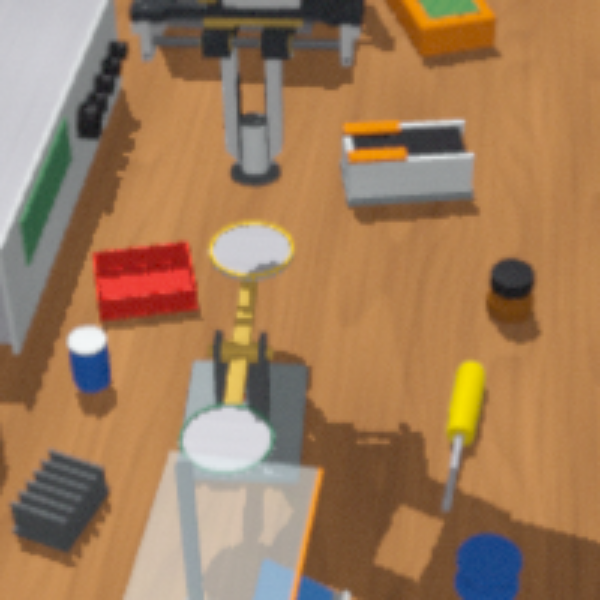

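```bash
python3 - <<'E'
from g import *
p,Rc,o=state(); cs,im=load("side6.png")
for h in(.104,.108,.112,.116,.12):
    f=p+Rc[:,2]*h; print(h,((proj(cs,f)+.4-[180,100])*3).round(1), "lowest skirt edge", max(((proj(cs,f+Rc@np.array([.021*np.cos(a),.021*np.sin(a),0]))+.4-[180,100])*3)[1] for a in np.linspace(0,6.28,60)).round(1))
cv2.imwrite("pics/s6b.png",cv2.resize(im[130:170,245:285],None,fx=14,fy=14,interpolation=cv2.INTER_CUBIC))
g=cv2.cvtColor(im,cv2.COLOR_BGR2GRAY); print(g[150:168,263:268].mean(1).round(), im[150:168,265].tolist())
E
```

```text
0.104 [256.1 164. ] lowest skirt edge 176.7
0.108 [256.3 168.2] lowest skirt edge 181.0
0.112 [256.4 172.5] lowest skirt edge 185.4
0.116 [256.6 176.8] lowest skirt edge 189.6
0.12 [256.8 181. ] lowest skirt edge 193.9
[154. 154. 153. 153. 154. 154. 153. 141.  85.  66.  65.  82. 117. 135.
 135. 135. 136. 136.] [[157, 156, 154], [156, 157, 154], [157, 156, 153], [156, 155, 152], [155, 155, 153], [156, 156, 153], [156, 156, 154], [145, 144, 141], [90, 88, 86], [69, 65, 64], [62, 64, 60], [72, 78, 91], [72, 103, 141], [76, 122, 174], [78, 124, 178], [74, 123, 178], [78, 124, 179], [77, 127, 180]]
```

View pics/s6b.png

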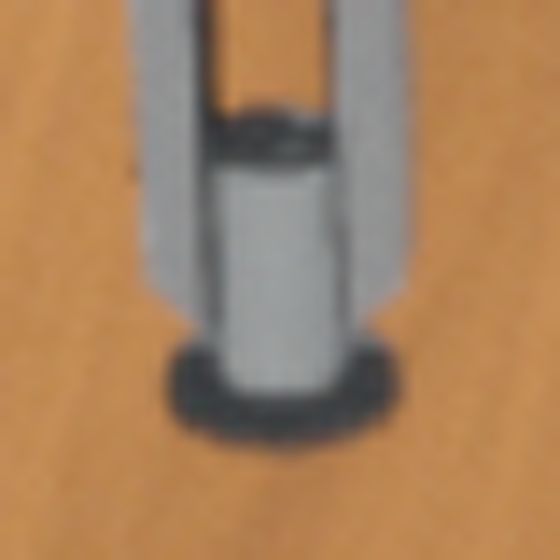

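```bash
python3 -m pendant '[{"tx":0.13,"ty":0.06,"tz":0,"rx":-0.22,"ry":-0.15,"rz":-0.46,"grip":1},{"tx":0,"ty":0,"tz":0.2,"rx":0,"ry":0,"rz":0,"grip":1},{"tx":0,"ty":0,"tz":0.3,"rx":0,"ry":0,"rz":0,"grip":1},{"tx":0,"ty":0,"tz":0.3,"rx":0,"ry":0,"rz":0,"grip":1},{"tx":0,"ty":0,"tz":0,"rx":0,"ry":0,"rz":0,"grip":1}]' 25
python3 - <<'E'
from g import *
c,n=pan('r',.12)
go(c+n*.1140,panori(.12))
E
```

```text
time_s: 8.53
ee_pos: [0.6211, -0.1065, 0.2522]
eef_rot: [3.14, -0.116, 1.658]
force: [0.1, -0.0, -1.9]
grip_width: 0.0211
t 8.53 TCP [ 0.6211 -0.1065  0.2522] d [ 0.0026 -0.0086 -0.0523] rotvec deg [-0.03  0.23  0.88] n 2 F [ 0.1 -0.  -1.9] w 0.0211 q [-0.26  0.53  1.32  0.11  1.33 -0.37]
  t [-0.19  0.02  0.64] r [-0.    0.03  0.11]
  t [-0.19  0.02  0.64] r [-0.    0.03  0.11]
```

```bash
python3 -m pendant '[{"tx":-0.1,"ty":0.02,"tz":0.2,"rx":0,"ry":0,"rz":0.1,"grip":1},{"tx":-0.1,"ty":0.02,"tz":0.2,"rx":0,"ry":0,"rz":0.1,"grip":1},{"tx":-0.1,"ty":0,"tz":0.2,"rx":0,"ry":0,"rz":0,"grip":1},{"tx":-0.08,"ty":0,"tz":0.1,"rx":0,"ry":0,"rz":0,"grip":1},{"tx":0,"ty":0,"tz":0,"rx":0,"ry":0,"rz":0,"grip":1}]' 25
python3 - <<'E'
from g import *
c,n=pan('r',.12)
go(c+n*.1140,panori(.12))
E
```

```text
time_s: 8.95
ee_pos: [0.6235, -0.1172, 0.2204]
eef_rot: [3.141, -0.115, 1.648]
force: [0.3, -0.4, -1.7]
grip_width: 0.0211
t 8.95 TCP [ 0.6235 -0.1172  0.2204] d [ 0.0003  0.0021 -0.0205] rotvec deg [0.02 0.3  0.29] n 1 F [ 0.3 -0.4 -1.7] w 0.0211 q [-0.27  0.57  1.33  0.11  1.28 -0.38]
  t [-0.01  0.01  0.51] r [0.   0.08 0.07]
```

```bash
python3 -m pendant '[{"tx":0.02,"ty":0,"tz":0.08,"rx":0,"ry":0.04,"rz":0,"grip":1},{"tx":0,"ty":0,"tz":0.08,"rx":0,"ry":0.04,"rz":0,"grip":1},{"tx":0,"ty":0,"tz":0.08,"rx":0,"ry":0,"rz":0,"grip":1},{"tx":0,"ty":0,"tz":0.08,"rx":0,"ry":0,"rz":0,"grip":1},{"tx":0,"ty":0,"tz":0,"rx":0,"ry":0,"rz":0,"grip":1}]' 25
python3 - <<'E'
from g import *
c,n=pan('r',.12)
go(c+n*.1140,panori(.12))
snap("side","side7.png");c,im2=load("side7.png"); cv2.imwrite("pics/s7.png",cv2.resize(im2[140:280,200:320],None,fx=4,fy=4))
E
```

```text
time_s: 9.37
ee_pos: [0.6235, -0.1152, 0.2071]
eef_rot: [3.14, -0.12, 1.647]
force: [-0.9, -0.5, -1.0]
grip_width: 0.0215
t 9.37 TCP [ 0.6235 -0.1152  0.2071] d [ 0.0003  0.0001 -0.0072] rotvec deg [ 0.09 -0.03  0.26] n 1 F [-0.9 -0.5 -1. ] w 0.0215 q [-0.27  0.58  1.35  0.12  1.25 -0.39]
  t [-0.02  0.01  0.18] r [ 0.02 -0.01  0.07]
```

View pics/s7.png

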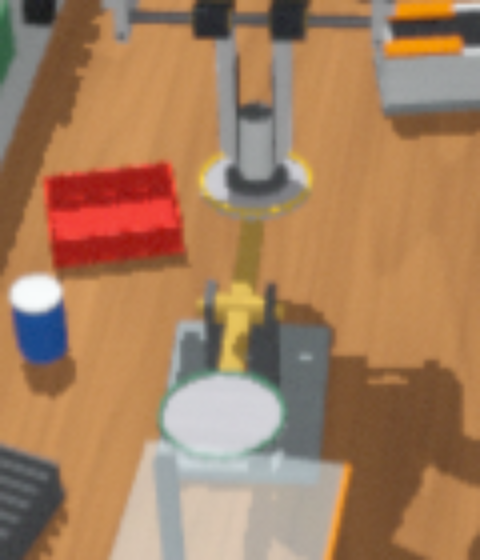

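```bash
python3 -m pendant '[{"tx":0,"ty":0,"tz":0.06,"rx":0,"ry":0,"rz":0,"grip":1},{"tx":0,"ty":0,"tz":0.06,"rx":0,"ry":0,"rz":0,"grip":1},{"tx":0,"ty":0,"tz":0.04,"rx":0,"ry":0,"rz":0,"grip":1},{"tx":0,"ty":0,"tz":0,"rx":0,"ry":0,"rz":0,"grip":1}]' 25
python3 - <<'E'
from g import *
c,n=pan('r',.12)
go(c+n*.1125,panori(.12))
E
```

```text
time_s: 9.75
ee_pos: [0.6237, -0.1143, 0.201]
eef_rot: [3.138, -0.12, 1.648]
force: [-0.6, 0.4, -1.7]
grip_width: 0.021
t 9.75 TCP [ 0.6237 -0.1143  0.201 ] d [ 0.0001 -0.0007 -0.0026] rotvec deg [ 0.16 -0.    0.28] n 1 F [-0.6  0.4 -1.7] w 0.021 q [-0.27  0.59  1.35  0.12  1.24 -0.39]
  t [-0.02  0.    0.06] r [ 0.04 -0.    0.07]
```

```bash
python3 -m pendant '[{"tx":0,"ty":0,"tz":0.05,"rx":0,"ry":0,"rz":0,"grip":1},{"tx":0,"ty":0,"tz":0,"rx":0,"ry":0,"rz":0,"grip":1}]' 25
python3 - <<'E'
from g import *
c,n=pan('r',.12)
go(c+n*.1125,panori(.12))
snap("side","side8.png");c,im2=load("side8.png"); cv2.imwrite("pics/s8.png",cv2.resize(im2[140:280,200:320],None,fx=4,fy=4))
E
```

```text
time_s: 9.92
ee_pos: [0.624, -0.1142, 0.1998]
eef_rot: [3.137, -0.119, 1.648]
force: [-0.8, 0.3, -0.9]
grip_width: 0.0212
t 9.92 TCP [ 0.624  -0.1142  0.1998] d [-0.0002 -0.0008 -0.0014] rotvec deg [0.24 0.03 0.29] n 1 F [-0.8  0.3 -0.9] w 0.0212 q [-0.27  0.59  1.35  0.12  1.24 -0.39]
  t [-0.02 -0.01  0.03] r [0.06 0.01 0.07]
```

View pics/s8.png

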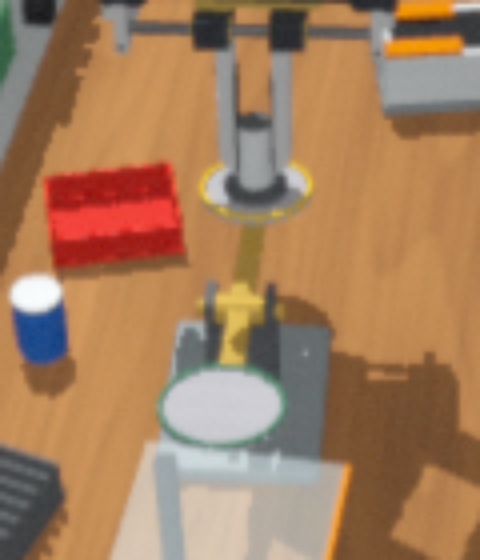

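```bash
python3 -m pendant '[{"tx":0,"ty":0,"tz":0.06,"rx":0,"ry":0,"rz":0,"grip":1},{"tx":0,"ty":0,"tz":0.06,"rx":0,"ry":0,"rz":0,"grip":1},{"tx":0,"ty":0,"tz":0,"rx":0,"ry":0,"rz":0,"grip":1}]' 25
```

```text
time_s: 10.22
ee_pos: [0.6243, -0.1142, 0.2001]
eef_rot: [3.133, -0.118, 1.649]
force: [-0.2, 0.2, -0.4]
grip_width: 0.0216
```

```bash
python3 - <<'E'
from g import *
c,n=pan('r',.12)
go(c+n*.1125,panori(.12))
E
```

```text
t 10.22 TCP [ 0.6243 -0.1142  0.2001] d [-0.0005 -0.0007 -0.0017] rotvec deg [0.44 0.13 0.33] n 1 F [-0.2  0.2 -0.4] w 0.0216 q [-0.27  0.59  1.35  0.12  1.23 -0.39]
  t [-0.02 -0.02  0.04] r [0.11 0.03 0.08]
```

```bash
python3 -m pendant '[{"tx":0,"ty":0,"tz":0,"rx":0,"ry":0,"rz":0,"grip":0.45},{"tx":0,"ty":0,"tz":0,"rx":0,"ry":0,"rz":0,"grip":0.3},{"tx":0,"ty":0,"tz":0,"rx":0,"ry":0,"rz":0,"grip":0.1},{"tx":0,"ty":0,"tz":0,"rx":0,"ry":0,"rz":0,"grip":-0.1},{"tx":0,"ty":0,"tz":0,"rx":0,"ry":0,"rz":0,"grip":-0.2}]' 25
python3 - <<'E'
from g import *
snap("side","side9.png");c,im2=load("side9.png"); cv2.imwrite("pics/s9.png",cv2.resize(im2[140:280,200:320],None,fx=4,fy=4))
E
```

```text
time_s: 10.63
ee_pos: [0.6243, -0.1141, 0.1998]
eef_rot: [3.133, -0.118, 1.649]
force: [-0.6, -0.8, -0.4]
grip_width: 0.0491
```

View pics/s9.png

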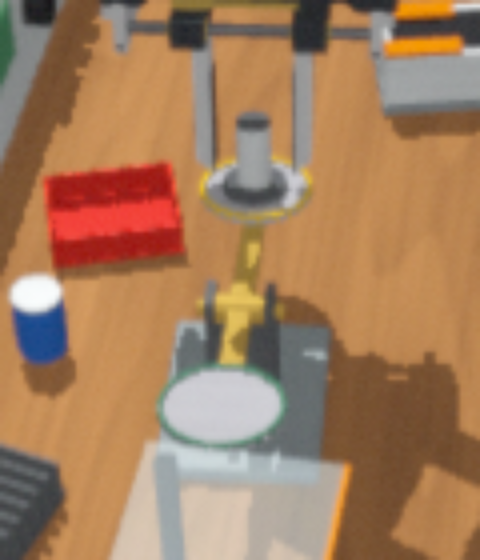

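Knob stands centred on the yellow pan with the beam tipped right (pan at crop (255,185)). I'll retreat upward.

```bash
python3 -m pendant '[{"tx":0,"ty":0,"tz":-0.3,"rx":0,"ry":0,"rz":0,"grip":-0.2},{"tx":0,"ty":0,"tz":-0.6,"rx":0,"ry":0,"rz":0,"grip":-0.2},{"tx":0,"ty":0,"tz":-0.8,"rx":0,"ry":0,"rz":0,"grip":-0.2},{"tx":0,"ty":0,"tz":-0.8,"rx":0,"ry":0,"rz":0,"grip":-0.2}]' 25
python3 - <<'E'
from g import *
k=knob(1)+[0,-.0015,0]
go(k+KAX*.22+[-.03,-.05,.05],R_rack)
E
```

```text
time_s: 11.02
ee_pos: [0.6229, -0.1254, 0.2965]
eef_rot: [-3.137, -0.122, 1.648]
force: [1.1, 0.6, 0.7]
grip_width: 0.0562
t 11.02 TCP [ 0.6229 -0.1254  0.2965] d [-0.2247  0.4507 -0.013 ] rotvec deg [-17.05 -30.34 -82.83] n 21 F [1.1 0.6 0.7] w 0.0562 q [-0.29  0.51  1.24  0.11  1.44 -0.38]
  t [ 0.55 -0.23  0.08] r [-0.2  -0.36 -0.99]
  t [ 0.57 -0.19  0.07] r [-0.2  -0.36 -0.99]
  t [ 0.58 -0.15  0.05] r [-0.2  -0.36 -0.99]
  t [ 0.59 -0.11  0.03] r [-0.2  -0.36 -0.99]
  t [ 0.6  -0.07  0.02] r [-0.2  -0.36 -0.99]
  t [ 0.6  -0.03  0.  ] r [-0.2  -0.36 -0.99]
  t [ 0.6   0.01 -0.01] r [-0.2  -0.36 -0.99]
  t [ 0.6   0.05 -0.03] r [-0.2  -0.36 -0.99]
```

```bash
python3 -m pendant '[{"tx":0.55,"ty":-0.25,"tz":-0.1,"rx":-0.2,"ry":-0.36,"rz":-0.99,"grip":-0.3},{"tx":0.57,"ty":-0.22,"tz":-0.1,"rx":-0.2,"ry":-0.36,"rz":-0.99,"grip":-0.3},{"tx":0.58,"ty":-0.18,"tz":0.05,"rx":-0.2,"ry":-0.36,"rz":-0.99,"grip":-0.3},{"tx":0.59,"ty":-0.13,"tz":0.03,"rx":-0.2,"ry":-0.36,"rz":-0.99,"grip":-0.3},{"tx":0.6,"ty":-0.08,"tz":0.02,"rx":-0.2,"ry":-0.36,"rz":-0.99,"grip":-0.3},{"tx":0.6,"ty":-0.03,"tz":0,"rx":-0.2,"ry":-0.36,"rz":-0.99,"grip":-0.3},{"tx":0.6,"ty":0.01,"tz":-0.01,"rx":-0.2,"ry":-0.36,"rz":-0.99,"grip":-0.3},{"tx":0.6,"ty":0.05,"tz":-0.03,"rx":-0.2,"ry":-0.36,"rz":-0.99,"grip":-0.3}]' 25
python3 - <<'E'
from g import *
k=knob(1)+[0,-.0015,0]
go(k+KAX*.22+[-.03,-.05,.05],R_rack)
E
```

```text
time_s: 11.68
ee_pos: [0.5293, 0.0443, 0.3196]
eef_rot: [3.013, 0.139, 2.2]
force: [0.6, -0.4, -0.5]
grip_width: 0.0613
t 11.68 TCP [0.5293 0.0443 0.3196] d [-0.131   0.2809 -0.0361] rotvec deg [-10.11 -17.27 -50.27] n 13 F [ 0.6 -0.4 -0.5] w 0.0613 q [ 0.03  0.18  1.64 -0.05  1.14 -0.6 ]
  t [0.59 0.11 0.  ] r [-0.19 -0.33 -0.97]
  t [ 0.58  0.15 -0.01] r [-0.19 -0.33 -0.97]
  t [ 0.57  0.19 -0.02] r [-0.19 -0.33 -0.97]
  t [ 0.55  0.23 -0.03] r [-0.19 -0.33 -0.97]
  t [ 0.54  0.27 -0.04] r [-0.19 -0.33 -0.97]
  t [ 0.51  0.3  -0.05] r [-0.19 -0.33 -0.97]
  t [ 0.49  0.34 -0.06] r [-0.19 -0.33 -0.97]
  t [ 0.47  0.37 -0.06] r [-0.19 -0.33 -0.97]
```

```bash
python3 -m pendant '[{"tx":0.6,"ty":0.11,"tz":0,"rx":-0.19,"ry":-0.33,"rz":-0.97,"grip":-0.3},{"tx":0.59,"ty":0.15,"tz":-0.01,"rx":-0.19,"ry":-0.33,"rz":-0.97,"grip":-0.3},{"tx":0.57,"ty":0.19,"tz":-0.02,"rx":-0.19,"ry":-0.33,"rz":-0.97,"grip":-0.3},{"tx":0.55,"ty":0.23,"tz":-0.03,"rx":-0.19,"ry":-0.33,"rz":-0.97,"grip":-0.3},{"tx":0.54,"ty":0.27,"tz":-0.04,"rx":-0.19,"ry":-0.33,"rz":-0.97,"grip":-0.3},{"tx":0.51,"ty":0.3,"tz":-0.05,"rx":-0.19,"ry":-0.33,"rz":-0.97,"grip":-0.3},{"tx":0.49,"ty":0.34,"tz":-0.06,"rx":-0.19,"ry":-0.33,"rz":-0.97,"grip":-0.3},{"tx":0.47,"ty":0.37,"tz":-0.06,"rx":-0.19,"ry":-0.33,"rz":-0.97,"grip":-0.3}]' 25
python3 - <<'E'
from g import *
k=knob(1)+[0,-.0015,0]
go(k+KAX*.22,R_rack)
E
```

```text
time_s: 12.35
ee_pos: [0.4403, 0.2237, 0.3045]
eef_rot: [3.046, 0.409, 2.759]
force: [0.0, 1.0, 0.4]
grip_width: 0.061
t 12.35 TCP [0.4403 0.2237 0.3045] d [-0.0121  0.1516 -0.071 ] rotvec deg [ -3.42  -5.65 -17.86] n 5 F [0.  1.  0.4] w 0.061 q [ 0.48  0.06  1.84 -0.3   0.92 -0.58]
  t [0.45 0.66 0.26] r [-0.17 -0.28 -0.89]
  t [0.42 0.68 0.25] r [-0.17 -0.28 -0.89]
  t [0.38 0.7  0.25] r [-0.17 -0.28 -0.89]
  t [0.34 0.72 0.26] r [-0.17 -0.28 -0.89]
  t [0.3  0.74 0.26] r [-0.17 -0.28 -0.89]
```

```bash
python3 -m pendant '[{"tx":0.45,"ty":0.66,"tz":0.1,"rx":-0.17,"ry":-0.28,"rz":-0.89,"grip":-0.3},{"tx":0.42,"ty":0.68,"tz":0.15,"rx":-0.17,"ry":-0.28,"rz":-0.89,"grip":-0.3},{"tx":0.38,"ty":0.7,"tz":0.25,"rx":-0.17,"ry":-0.28,"rz":-0.89,"grip":-0.3},{"tx":0.3,"ty":0.7,"tz":0.26,"rx":-0.17,"ry":-0.28,"rz":-0.89,"grip":-0.3},{"tx":0.2,"ty":0.4,"tz":0.26,"rx":-0.1,"ry":-0.15,"rz":-0.5,"grip":-0.3},{"tx":0,"ty":0,"tz":0,"rx":0,"ry":0,"rz":0,"grip":-0.3}]' 25
python3 - <<'E'
from g import *
k=knob(1)+[0,-.0015,0]
go(k+KAX*.165,R_rack)
E
```

```text
time_s: 12.85
ee_pos: [0.4231, 0.37, 0.2495]
eef_rot: [3.13, 0.528, 3.089]
force: [0.1, -0.6, -0.4]
grip_width: 0.0609
t 12.85 TCP [0.4231 0.37   0.2495] d [ 0.0326  0.0042 -0.0636] rotvec deg [ 0.25  0.25 -0.68] n 2 F [ 0.1 -0.6 -0.4] w 0.0609 q [ 0.76  0.27  1.74 -0.52  0.81 -0.45]
  t [0.05 0.06 0.89] r [ 0.03  0.03 -0.08]
  t [0.05 0.07 0.89] r [ 0.03  0.03 -0.08]
```

```bash
python3 -m pendant '[{"tx":0.04,"ty":0.04,"tz":0.5,"rx":0,"ry":0,"rz":-0.1,"grip":-0.3},{"tx":0.03,"ty":0.04,"tz":0.5,"rx":0,"ry":0,"rz":-0.1,"grip":-0.3},{"tx":0.03,"ty":0.04,"tz":0.5,"rx":0,"ry":0,"rz":0,"grip":-0.3},{"tx":0,"ty":0.02,"tz":0.2,"rx":0,"ry":0,"rz":0,"grip":-0.3},{"tx":0,"ty":0,"tz":0,"rx":0,"ry":0,"rz":0,"grip":-0.3}]' 25
python3 - <<'E'
from g import *
k=knob(1)+[0,-.0015,0]
go(k+KAX*.114,R_rack)
snap("side","side10.png");c,im2=load("side10.png"); cv2.imwrite("pics/s10.png",cv2.resize(im2[240:400,200:360],None,fx=4,fy=4))
E
```

```text
time_s: 13.27
ee_pos: [0.4565, 0.3744, 0.1925]
eef_rot: [3.134, 0.532, 3.098]
force: [0.7, 0.3, 0.1]
grip_width: 0.061
t 13.27 TCP [0.4565 0.3744 0.1925] d [ 0.0247 -0.0012 -0.0508] rotvec deg [ 0.31  0.47 -0.2 ] n 2 F [0.7 0.3 0.1] w 0.061 q [ 0.73  0.4   1.72 -0.57  0.7  -0.42]
  t [ 0.06 -0.01  0.7 ] r [ 0.04  0.06 -0.03]
  t [ 0.05 -0.    0.7 ] r [ 0.04  0.06 -0.03]
```

View pics/s10.png

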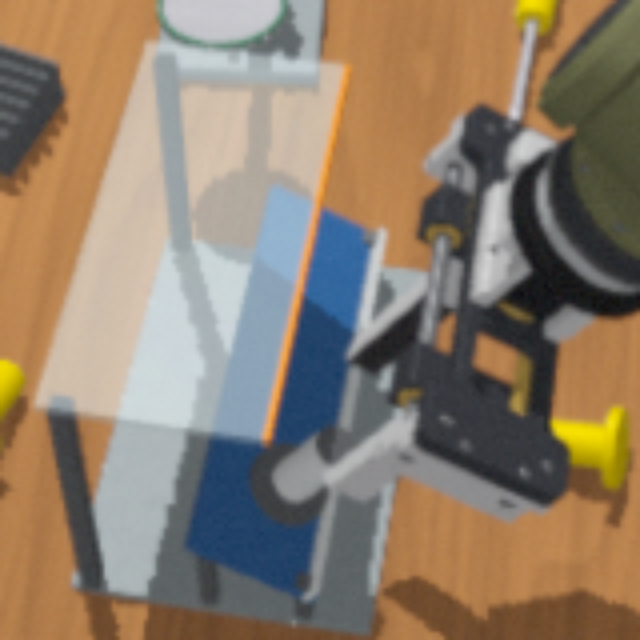

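```bash
python3 -m pendant '[{"tx":0.05,"ty":0,"tz":0.4,"rx":0,"ry":0.05,"rz":0,"grip":-0.3},{"tx":0.04,"ty":0,"tz":0.4,"rx":0,"ry":0.05,"rz":0,"grip":-0.3},{"tx":0.02,"ty":0,"tz":0.35,"rx":0,"ry":0,"rz":0,"grip":-0.3},{"tx":0,"ty":0,"tz":0.1,"rx":0,"ry":0,"rz":0,"grip":-0.3},{"tx":0,"ty":0,"tz":0,"rx":0,"ry":0,"rz":0,"grip":-0.3}]' 25
python3 - <<'E'
from g import *
k=knob(1)+[0,-.0015,0]
go(k+KAX*.114,R_rack)
E
```

```text
time_s: 13.73
ee_pos: [0.4795, 0.3737, 0.1553]
eef_rot: [3.126, 0.532, 3.091]
force: [-0.7, 0.4, -0.1]
grip_width: 0.0611
t 13.73 TCP [0.4795 0.3737 0.1553] d [ 0.0017 -0.0005 -0.0136] rotvec deg [ 0.55  0.5  -0.59] n 1 F [-0.7  0.4 -0.1] w 0.0611 q [ 0.7   0.49  1.7  -0.6   0.63 -0.39]
  t [ 0.14 -0.02  0.31] r [ 0.14  0.13 -0.15]
```

```bash
python3 -m pendant '[{"tx":0.1,"ty":-0.02,"tz":0.16,"rx":0.14,"ry":0.13,"rz":-0.15,"grip":-0.3},{"tx":0.02,"ty":0,"tz":0.06,"rx":0,"ry":0,"rz":0,"grip":-0.3},{"tx":0,"ty":0,"tz":0,"rx":0,"ry":0,"rz":0,"grip":-0.3}]' 25
python3 - <<'E'
from g import *
k=knob(1)+[0,-.0015,.0025]
go(k+KAX*.1135,R_rack)
snap("side","side11.png");c,im2=load("side11.png"); cv2.imwrite("pics/s11.png",cv2.resize(im2[240:400,200:360],None,fx=4,fy=4))
E
```

```text
time_s: 13.98
ee_pos: [0.4798, 0.3732, 0.148]
eef_rot: [3.141, 0.525, 3.102]
force: [0.3, 0.2, 0.2]
grip_width: 0.0614
t 13.98 TCP [0.4798 0.3732 0.148 ] d [ 0.0017 -0.0001 -0.0042] rotvec deg [ 0.03  0.09 -0.02] n 1 F [0.3 0.2 0.2] w 0.0614 q [ 0.7   0.5   1.69 -0.61  0.63 -0.39]
  t [ 0.02 -0.    0.11] r [ 0.01  0.02 -0.01]
```

View pics/s11.png

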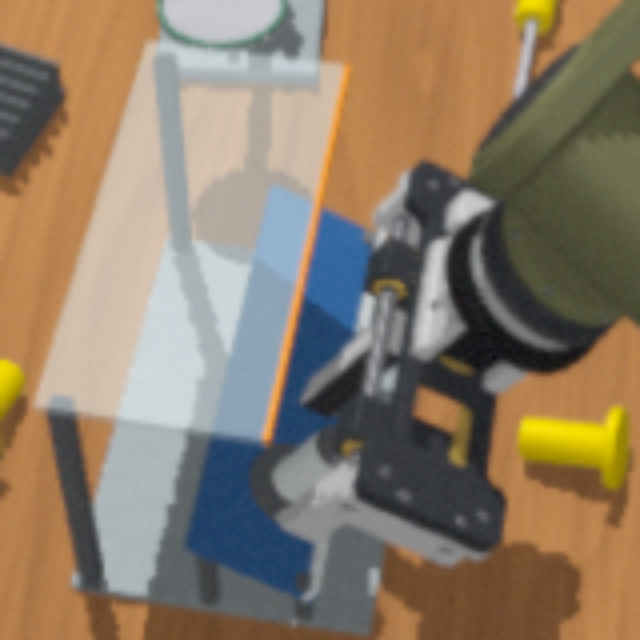

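```bash
python3 -m pendant '[{"tx":0.02,"ty":0,"tz":0.1,"rx":0,"ry":0,"rz":0,"grip":-0.3},{"tx":0,"ty":0,"tz":0,"rx":0,"ry":0,"rz":0,"grip":0.4},{"tx":0,"ty":0,"tz":0,"rx":0,"ry":0,"rz":0,"grip":1},{"tx":0,"ty":0,"tz":0,"rx":0,"ry":0,"rz":0,"grip":1},{"tx":0,"ty":0,"tz":0,"rx":0,"ry":0,"rz":0,"grip":1},{"tx":0,"ty":0,"tz":0,"rx":0,"ry":0,"rz":0,"grip":1},{"tx":0,"ty":0,"tz":0,"rx":0,"ry":0,"rz":0,"grip":1},{"tx":0,"ty":0,"tz":0,"rx":0,"ry":0,"rz":0,"grip":1}]' 25
python3 -m pendant '[{"tx":0,"ty":0,"tz":0,"rx":0,"ry":0,"rz":0,"grip":1},{"tx":0,"ty":0,"tz":-0.2,"rx":0,"ry":0,"rz":0,"grip":1},{"tx":0,"ty":0,"tz":-0.4,"rx":0,"ry":0,"rz":0,"grip":1},{"tx":0,"ty":0,"tz":-0.5,"rx":0,"ry":0,"rz":0,"grip":1},{"tx":0,"ty":0,"tz":-0.6,"rx":0,"ry":0,"rz":0,"grip":1},{"tx":0,"ty":0,"tz":-0.6,"rx":0,"ry":0,"rz":0,"grip":1},{"tx":0,"ty":0,"tz":-0.6,"rx":0,"ry":0,"rz":0,"grip":1},{"tx":0,"ty":0,"tz":-0.6,"rx":0,"ry":0,"rz":0,"grip":1}]' 25
python3 - <<'E'
from g import *
c,n=pan('l',.12)
go([.45,.2,.34],panori(.12))
snap("side","side12.png");c,im2=load("side12.png"); cv2.imwrite("pics/s12.png",cv2.resize(im2[140:380,200:440],None,fx=2.5,fy=2.5))
E
```

```text
time_s: 14.7
ee_pos: [0.481, 0.3737, 0.1452]
eef_rot: [3.14, 0.526, 3.102]
force: [0.7, 0.1, -0.4]
grip_width: 0.0211
time_s: 15.37
ee_pos: [0.4068, 0.3745, 0.2682]
eef_rot: [-3.137, 0.519, 3.103]
force: [0.3, 0.5, -0.8]
grip_width: 0.0215
t 15.37 TCP [0.4068 0.3745 0.2682] d [ 0.0432 -0.1745  0.0718] rotvec deg [16.61 29.96 83.13] n 21 F [ 0.3  0.5 -0.8] w 0.0215 q [ 0.79  0.24  1.74 -0.51  0.87 -0.46]
  t [-0.09 -0.21 -0.04] r [0.2  0.36 0.99]
  t [-0.11 -0.2  -0.04] r [0.2  0.36 0.99]
  t [-0.12 -0.19 -0.04] r [0.2  0.36 0.99]
  t [-0.13 -0.18 -0.04] r [0.2  0.36 0.99]
  t [-0.14 -0.18 -0.05] r [0.2  0.36 0.99]
  t [-0.15 -0.17 -0.05] r [0.2  0.36 0.99]
  t [-0.16 -0.16 -0.05] r [0.2  0.36 0.99]
  t [-0.17 -0.14 -0.05] r [0.2  0.36 0.99]
```

View pics/s12.png

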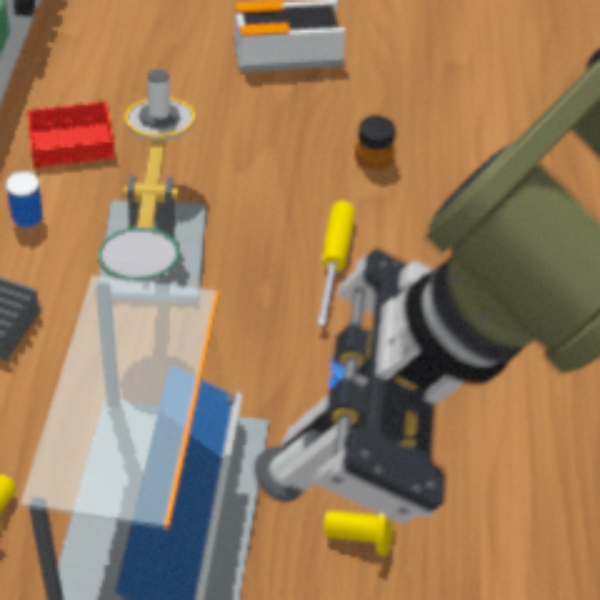

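```bash
python3 -m pendant '[{"tx":-0.09,"ty":-0.22,"tz":-0.2,"rx":0.2,"ry":0.36,"rz":0.99,"grip":1},{"tx":-0.11,"ty":-0.22,"tz":-0.2,"rx":0.2,"ry":0.36,"rz":0.99,"grip":1},{"tx":-0.12,"ty":-0.22,"tz":-0.2,"rx":0.2,"ry":0.36,"rz":0.99,"grip":1},{"tx":-0.14,"ty":-0.22,"tz":-0.2,"rx":0.2,"ry":0.36,"rz":0.99,"grip":1},{"tx":-0.15,"ty":-0.22,"tz":-0.2,"rx":0.2,"ry":0.36,"rz":0.99,"grip":1},{"tx":-0.16,"ty":-0.22,"tz":-0.1,"rx":0.2,"ry":0.36,"rz":0.99,"grip":1},{"tx":-0.17,"ty":-0.2,"tz":-0.1,"rx":0.2,"ry":0.36,"rz":0.99,"grip":1},{"tx":-0.18,"ty":-0.2,"tz":-0.1,"rx":0.2,"ry":0.36,"rz":0.99,"grip":1}]' 25
python3 - <<'E'
from g import *
c,n=pan('l',.12); print(c,n)
go(c+n*.1135+[0,0,.1],panori(.12))
E
```

```text
time_s: 16.08
ee_pos: [0.3987, 0.2971, 0.3388]
eef_rot: [3.014, 0.268, 2.499]
force: [-0.1, -0.2, -0.9]
grip_width: 0.0212
[0.60707293 0.11633497 0.11306047] [ 0.00861183 -0.11940205  0.99280864]
t 16.08 TCP [0.3987 0.2971 0.3388] d [ 0.2094 -0.1943 -0.013 ] rotvec deg [10.41 17.71 50.52] n 13 F [-0.1 -0.2 -0.9] w 0.0212 q [ 0.64  0.08  1.71 -0.24  1.16 -0.23]
  t [-0.52 -0.08  0.16] r [0.2  0.34 0.97]
  t [-0.53 -0.04  0.15] r [0.2  0.34 0.97]
  t [-0.53 -0.    0.14] r [0.2  0.34 0.97]
  t [-0.53  0.03  0.12] r [0.2  0.34 0.97]
  t [-0.53  0.07  0.11] r [0.2  0.34 0.97]
  t [-0.53  0.11  0.1 ] r [0.2  0.34 0.97]
  t [-0.52  0.15  0.08] r [0.2  0.34 0.97]
  t [-0.51  0.18  0.07] r [0.2  0.34 0.97]
```

```bash
python3 -m pendant '[{"tx":-0.52,"ty":-0.08,"tz":0.1,"rx":0.2,"ry":0.34,"rz":0.97,"grip":1},{"tx":-0.53,"ty":-0.04,"tz":0.1,"rx":0.2,"ry":0.34,"rz":0.97,"grip":1},{"tx":-0.53,"ty":0,"tz":0.1,"rx":0.2,"ry":0.34,"rz":0.97,"grip":1},{"tx":-0.53,"ty":0.03,"tz":0.1,"rx":0.2,"ry":0.34,"rz":0.97,"grip":1},{"tx":-0.53,"ty":0.07,"tz":0.1,"rx":0.2,"ry":0.34,"rz":0.97,"grip":1},{"tx":-0.53,"ty":0.11,"tz":0.1,"rx":0.2,"ry":0.34,"rz":0.97,"grip":1},{"tx":-0.52,"ty":0.15,"tz":0.08,"rx":0.2,"ry":0.34,"rz":0.97,"grip":1},{"tx":-0.51,"ty":0.18,"tz":0.07,"rx":0.2,"ry":0.34,"rz":0.97,"grip":1}]' 25
python3 - <<'E'
from g import *
c,n=pan('l',.12)
go(c+n*.1135+[0,0,.1],panori(.12))
E
```

```text
time_s: 16.75
ee_pos: [0.5254, 0.1724, 0.3402]
eef_rot: [3.053, 0.0, 1.956]
force: [0.3, 0.2, -1.0]
grip_width: 0.0208
t 16.75 TCP [0.5254 0.1724 0.3402] d [ 0.0827 -0.0697 -0.0144] rotvec deg [ 3.96  6.03 18.23] n 5 F [ 0.3  0.2 -1. ] w 0.0208 q [ 0.25  0.25  1.5   0.01  1.3  -0.14]
  t [-0.48  0.24  0.09] r [0.2  0.3  0.91]
  t [-0.46  0.28  0.08] r [0.2  0.3  0.91]
  t [-0.45  0.31  0.07] r [0.2  0.3  0.91]
  t [-0.43  0.33  0.05] r [0.2  0.3  0.91]
  t [-0.41  0.36  0.04] r [0.2  0.3  0.91]
```

```bash
python3 -m pendant '[{"tx":-0.48,"ty":0.24,"tz":0,"rx":0.2,"ry":0.3,"rz":0.91,"grip":1},{"tx":-0.46,"ty":0.28,"tz":0,"rx":0.2,"ry":0.3,"rz":0.91,"grip":1},{"tx":-0.45,"ty":0.31,"tz":0,"rx":0.2,"ry":0.3,"rz":0.91,"grip":1},{"tx":-0.43,"ty":0.33,"tz":0,"rx":0.2,"ry":0.3,"rz":0.8,"grip":1},{"tx":-0.2,"ty":0.25,"tz":0,"rx":0.1,"ry":0.2,"rz":0.5,"grip":1},{"tx":0,"ty":0,"tz":0,"rx":0,"ry":0,"rz":0,"grip":1}]' 25
python3 - <<'E'
from g import *
c,n=pan('l',.12)
go(c+n*.1135+[0,0,.05],panori(.12))
snap("side","side13.png");c,im2=load("side13.png"); cv2.imwrite("pics/s13.png",cv2.resize(im2[80:280,180:380],None,fx=3,fy=3))
p,Rc,o=state(); 
for h in(.104,.108,.112,.116,.12):
    f=p+Rc[:,2]*h; print(h,"lowest skirt edge", max(((proj(c,f+Rc@np.array([.021*np.cos(a),.021*np.sin(a),0])))) [1] for a in np.linspace(0,6.28,60)).round(1), proj(c,f))
E
```

```text
time_s: 17.25
ee_pos: [0.6057, 0.1022, 0.3387]
eef_rot: [3.139, -0.12, 1.659]
force: [-0.4, -0.0, -0.4]
grip_width: 0.0208
t 17.25 TCP [0.6057 0.1022 0.3387] d [ 0.0023  0.0006 -0.0629] rotvec deg [0.05 0.02 0.89] n 2 F [-0.4 -0.  -0.4] w 0.0208 q [ 0.07  0.42  1.28  0.12  1.44 -0.03]
  t [-0.09  0.03  0.78] r [0.01 0.   0.11]
  t [-0.09  0.03  0.78] r [0.01 0.   0.11]
0.104 lowest skirt edge 205.0 [254.74324506 199.10375687]
0.108 lowest skirt edge 206.6 [254.80210101 200.69249666]
0.112 lowest skirt edge 208.2 [254.86077077 202.27437035]
0.116 lowest skirt edge 209.8 [254.91925458 203.84940806]
0.12 lowest skirt edge 211.4 [254.97755267 205.41763988]
```

View pics/s13.png

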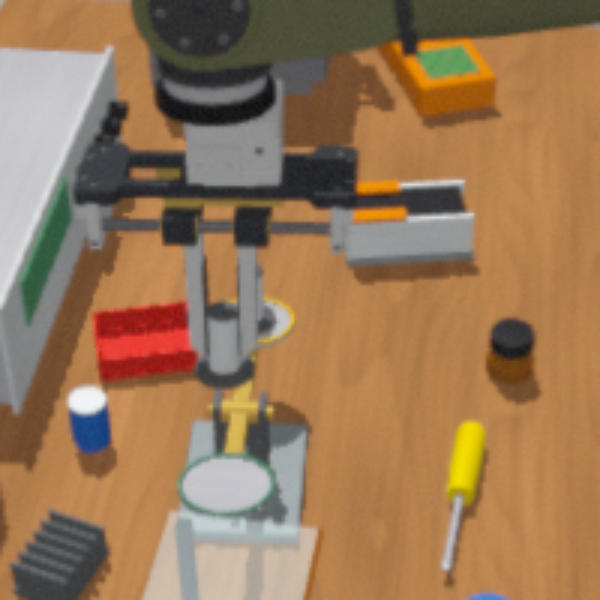

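```bash
python3 -m pendant '[{"tx":-0.05,"ty":0.03,"tz":0.3,"rx":0,"ry":0,"rz":0.12,"grip":1},{"tx":-0.05,"ty":0.03,"tz":0.5,"rx":0,"ry":0,"rz":0.1,"grip":1},{"tx":-0.05,"ty":0,"tz":0.5,"rx":0,"ry":0,"rz":0,"grip":1},{"tx":-0.03,"ty":0,"tz":0.4,"rx":0,"ry":0,"rz":0,"grip":1},{"tx":0,"ty":0,"tz":0.2,"rx":0,"ry":0,"rz":0,"grip":1},{"tx":0,"ty":0,"tz":0,"rx":0,"ry":0,"rz":0,"grip":1}]' 25
python3 - <<'E'
from g import *
c,n=pan('l',.12)
go(c+n*.1135,panori(.12))
E
```

```text
time_s: 17.8
ee_pos: [0.6035, 0.109, 0.2578]
eef_rot: [3.137, -0.117, 1.654]
force: [0.4, 1.0, -0.7]
grip_width: 0.0208
t 17.8 TCP [0.6035 0.109  0.2578] d [ 0.0046 -0.0062 -0.032 ] rotvec deg [0.17 0.18 0.66] n 1 F [ 0.4  1.  -0.7] w 0.0208 q [ 0.09  0.47  1.39  0.12  1.27 -0.03]
  t [-0.26  0.1   0.78] r [0.04 0.04 0.17]
```

```bash
python3 -m pendant '[{"tx":-0.12,"ty":0.06,"tz":0.2,"rx":0,"ry":0,"rz":0.15,"grip":1},{"tx":-0.1,"ty":0.04,"tz":0.2,"rx":0,"ry":0,"rz":0,"grip":1},{"tx":-0.05,"ty":0,"tz":0.15,"rx":0,"ry":0,"rz":0,"grip":1},{"tx":0,"ty":0,"tz":0,"rx":0,"ry":0,"rz":0,"grip":1}]' 25
python3 - <<'E'
from g import *
c,n=pan('l',.12)
go(c+n*.1130,panori(.12))
snap("side","side14.png");c,im2=load("side14.png"); cv2.imwrite("pics/s14.png",cv2.resize(im2[140:280,200:320],None,fx=4,fy=4))
E
```

```text
time_s: 18.13
ee_pos: [0.6082, 0.1017, 0.2343]
eef_rot: [3.136, -0.117, 1.646]
force: [-0.5, 0.0, -0.5]
grip_width: 0.021
t 18.13 TCP [0.6082 0.1017 0.2343] d [-0.0002  0.0011 -0.009 ] rotvec deg [0.3  0.2  0.17] n 1 F [-0.5  0.  -0.5] w 0.021 q [ 0.07  0.5   1.41  0.12  1.23 -0.04]
  t [ 0.   -0.    0.23] r [0.08 0.05 0.04]
```

View pics/s14.png

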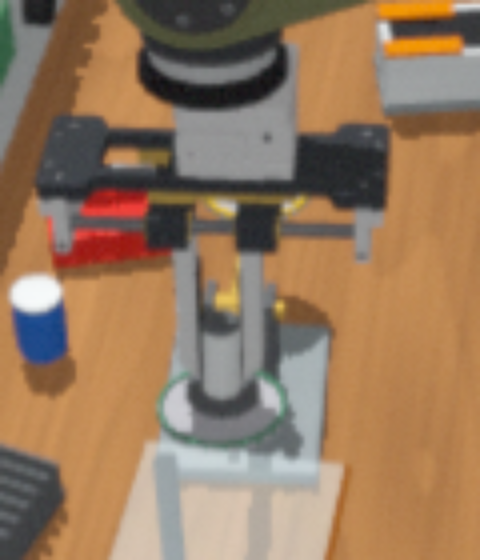

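```bash
python3 -m pendant '[{"tx":0.01,"ty":0,"tz":0.07,"rx":0,"ry":0,"rz":0,"grip":1},{"tx":0.01,"ty":0,"tz":0.07,"rx":0,"ry":0,"rz":0,"grip":1},{"tx":0,"ty":0,"tz":0.06,"rx":0,"ry":0,"rz":0,"grip":1},{"tx":0,"ty":0,"tz":0,"rx":0,"ry":0,"rz":0,"grip":1}]' 25
python3 - <<'E'
from g import *
c,n=pan('l',.12)
go(c+n*.1130,panori(.12))
snap("side","side15.png");c,im2=load("side15.png"); cv2.imwrite("pics/s15.png",cv2.resize(im2[220:270,230:290],None,fx=10,fy=10,interpolation=cv2.INTER_CUBIC))
E
```

```text
time_s: 18.52
ee_pos: [0.6087, 0.1035, 0.2277]
eef_rot: [3.133, -0.117, 1.646]
force: [0.6, 0.5, -0.6]
grip_width: 0.0209
t 18.52 TCP [0.6087 0.1035 0.2277] d [-0.0007 -0.0007 -0.0025] rotvec deg [0.48 0.19 0.17] n 1 F [ 0.6  0.5 -0.6] w 0.0209 q [ 0.08  0.51  1.41  0.12  1.22 -0.04]
  t [-0.02 -0.02  0.06] r [0.12 0.05 0.04]
```

View pics/s15.png

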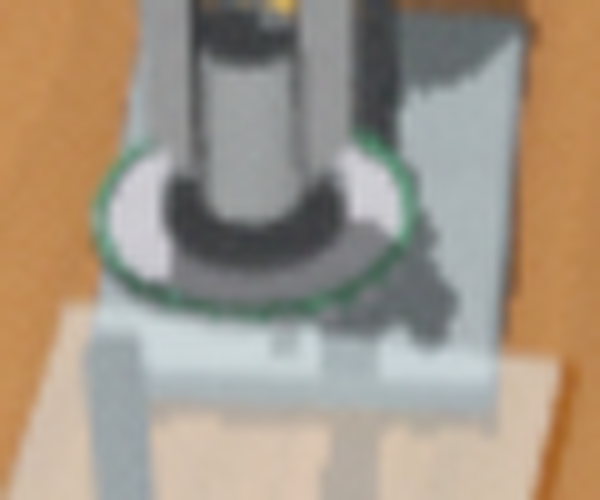

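```bash
python3 -m pendant '[{"tx":0,"ty":0,"tz":0.06,"rx":0.1,"ry":0,"rz":0,"grip":1},{"tx":0,"ty":0,"tz":0.05,"rx":0,"ry":0,"rz":0,"grip":1},{"tx":0,"ty":0,"tz":0,"rx":0,"ry":0,"rz":0,"grip":1}]' 25
python3 - <<'E'
from g import *
c,n=pan('l',.12)
go(c+n*.1130,panori(.12))
snap("side","side16.png");c,im2=load("side16.png"); cv2.imwrite("pics/s16.png",cv2.resize(im2[170:270,210:300],None,fx=6,fy=6,interpolation=cv2.INTER_CUBIC))
E
```

```text
time_s: 18.82
ee_pos: [0.609, 0.1042, 0.2241]
eef_rot: [3.139, -0.117, 1.646]
force: [-0.8, -0.7, 0.2]
grip_width: 0.0209
t 18.82 TCP [0.609  0.1042 0.2241] d [-0.001  -0.0014  0.0012] rotvec deg [0.13 0.18 0.19] n 1 F [-0.8 -0.7  0.2] w 0.0209 q [ 0.08  0.52  1.41  0.12  1.22 -0.04]
  t [-0.03 -0.03 -0.03] r [0.03 0.05 0.05]
```

View pics/s16.png

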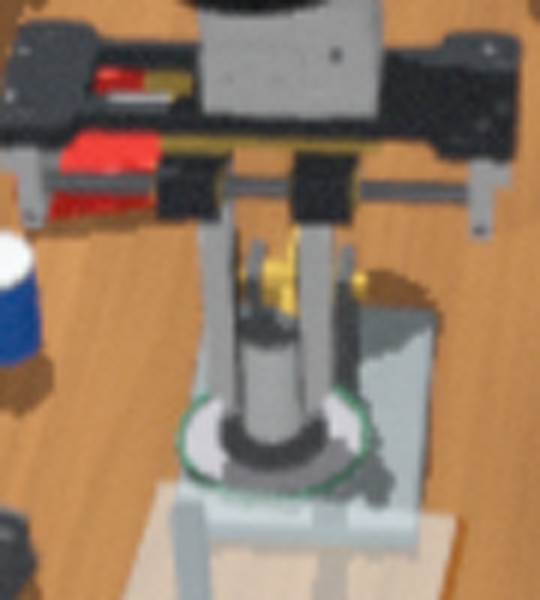

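```bash
python3 -m pendant '[{"tx":0,"ty":0,"tz":0.06,"rx":0,"ry":0,"rz":0,"grip":1},{"tx":0,"ty":0,"tz":0,"rx":0,"ry":0,"rz":0,"grip":1}]' 25
python3 - <<'E'
from g import *
c,n=pan('l',.12)
go(c+n*.1130,panori(.12))
c,im2=snap("side","side17.png"); a,im1=load("side15.png"); _,im0=load("side12.png")
def green(im):
    h=cv2.cvtColor(im,cv2.COLOR_BGR2HSV); m=cv2.inRange(h[215:260,230:285],(60,60,40),(90,255,200)); ys,xs=np.nonzero(m); return xs.min()+230,xs.max()+230,ys.min()+215,ys.max()+215,ys.mean()+215,len(xs), [round(ys[xs==x].max()+215) for x in (15,20,25,30,35)if (xs==x).any()]
for im in(im0,im1,load("side16.png")[1],im2): print(green(im))
cv2.imwrite("pics/s17.png",cv2.resize(im2[220:270,230:290],None,fx=10,fy=10,interpolation=cv2.INTER_CUBIC))
E
```

```text
time_s: 19.03
ee_pos: [0.6091, 0.1046, 0.2219]
eef_rot: [3.138, -0.117, 1.646]
force: [-0.1, 0.6, -0.6]
grip_width: 0.0206
t 19.03 TCP [0.6091 0.1046 0.2219] d [-0.001  -0.0017  0.0034] rotvec deg [0.15 0.18 0.2 ] n 1 F [-0.1  0.6 -0.6] w 0.0206 q [ 0.08  0.52  1.41  0.12  1.21 -0.04]
  t [-0.03 -0.03 -0.09] r [0.04 0.05 0.05]
(np.int64(240), np.int64(271), np.int64(231), np.int64(251), np.float64(240.82608695652175), 46, [249, 251, 250, 248])
(np.int64(240), np.int64(270), np.int64(233), np.int64(251), np.float64(243.06060606060606), 33, [250, 248])
(np.int64(241), np.int64(270), np.int64(234), np.int64(252), np.float64(243.2173913043478), 23, [252, 250])
(np.int64(240), np.int64(271), np.int64(235), np.int64(252), np.float64(242.44444444444446), 27, [251])
```

View pics/s17.png

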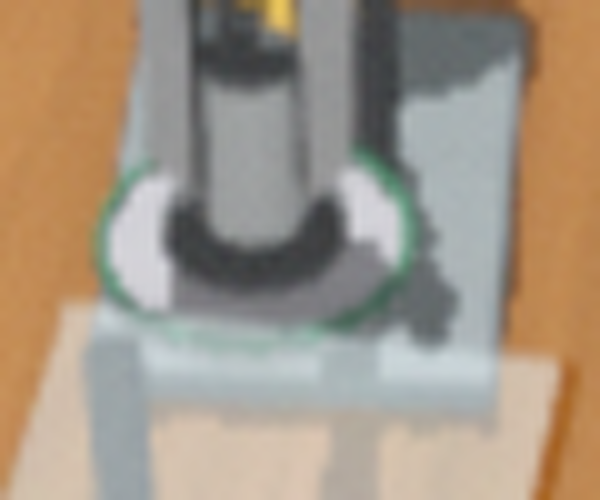

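```bash
python3 -m pendant '[{"tx":0,"ty":0,"tz":0,"rx":0,"ry":0,"rz":0,"grip":0.4},{"tx":0,"ty":0,"tz":0,"rx":0,"ry":0,"rz":0,"grip":0},{"tx":0,"ty":0,"tz":0,"rx":0,"ry":0,"rz":0,"grip":-0.3},{"tx":0,"ty":0,"tz":0,"rx":0,"ry":0,"rz":0,"grip":-0.3},{"tx":0,"ty":0,"tz":0,"rx":0,"ry":0,"rz":0,"grip":-0.3},{"tx":0,"ty":0,"tz":-0.2,"rx":0,"ry":0,"rz":0,"grip":-0.3},{"tx":0,"ty":0,"tz":-0.5,"rx":0,"ry":0,"rz":0,"grip":-0.3},{"tx":0,"ty":0,"tz":-0.5,"rx":0,"ry":0,"rz":0,"grip":-0.3}]' 25
python3 -m pendant '[{"tx":0,"ty":0,"tz":-0.5,"rx":0,"ry":0,"rz":0,"grip":-0.3},{"tx":0,"ty":0,"tz":-0.5,"rx":0,"ry":0,"rz":0,"grip":-0.3},{"tx":0,"ty":0,"tz":-0.4,"rx":0,"ry":0,"rz":0,"grip":-0.3},{"tx":0,"ty":0,"tz":0,"rx":0,"ry":0,"rz":0,"grip":-0.3},{"tx":0,"ty":0,"tz":0,"rx":0,"ry":0,"rz":0,"grip":-0.3}]' 25
python3 - <<'E'
from g import *
c,im2=snap("side","side18.png"); snap("top","top18.png"); cv2.imwrite("pics/s18.png",cv2.resize(im2[100:280,190:340],None,fx=4,fy=4)[:600])
cv2.imwrite("pics/s18.png",cv2.resize(im2[130:270,200:320],None,fx=4.2,fy=4.2))
E
```

```text
time_s: 19.75
ee_pos: [0.6084, 0.0988, 0.2679]
eef_rot: [-3.138, -0.117, 1.646]
force: [0.3, 0.3, 0.1]
grip_width: 0.0612
time_s: 20.17
ee_pos: [0.6092, 0.0914, 0.3329]
eef_rot: [3.138, -0.116, 1.646]
force: [-0.5, -0.5, -0.4]
grip_width: 0.0614
```

View pics/s18.png

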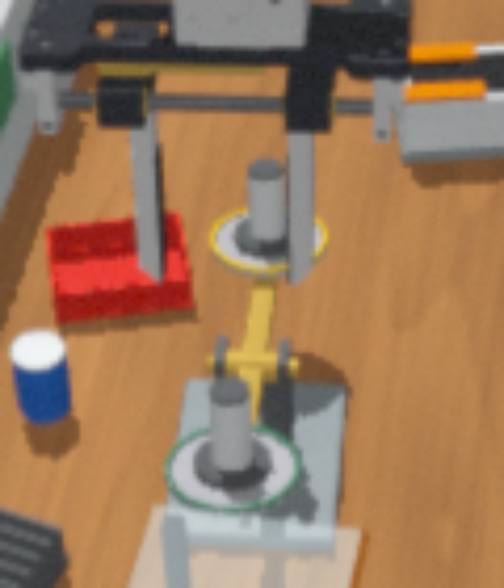

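View pics/top18.png

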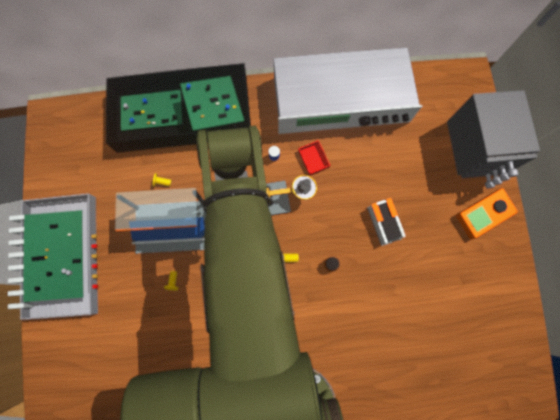

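```bash
python3 -m pendant '[{"tx":0,"ty":0,"tz":-0.3,"rx":0,"ry":0,"rz":0,"grip":-0.3},{"tx":0,"ty":0,"tz":0,"rx":0,"ry":0,"rz":0,"grip":-0.3},{"tx":0,"ty":0,"tz":0,"rx":0,"ry":0,"rz":0,"grip":-0.3},{"tx":0,"ty":0,"tz":0,"rx":0,"ry":0,"rz":0,"grip":-0.3}]' 25
python3 - <<'E'
from g import *
c,im=snap("side","side19.png")
for th in(-.12,0,.12): print(th,proj(c,pan('l',th)[0]).round(1),proj(c,pan('r',th)[0]).round(1))
h=cv2.cvtColor(im,cv2.COLOR_BGR2HSV)
def fit(m,x0,x1,y0,y1):
    ys,xs=np.nonzero(m[y0:y1,x0:x1]); e=cv2.fitEllipse(np.stack([xs+x0,ys+y0],1).astype(np.float32)); return np.round(e[0],1),np.round(e[1],1),len(xs)
print(fit(cv2.inRange(h,(55,60,40),(92,255,200)),230,285,220,262))
print(fit(cv2.inRange(h,(20,120,150),(32,255,255)),245,282,165,197))
cv2.imwrite("pics/s19.png",cv2.resize(im[130:270,200:320],None,fx=4.2,fy=4.2))
E
```

```text
time_s: 20.6
ee_pos: [0.6089, 0.0902, 0.3422]
eef_rot: [-3.139, -0.116, 1.646]
force: [1.0, -0.5, 0.0]
grip_width: 0.0611
-0.12 [256.1 249.8] [263.5 179. ]
0 [255.9 245.4] [263.7 182.3]
0.12 [255.8 240.5] [263.9 186.1]
(array([255.1, 240.9]), array([19.9, 31.4]), 44)
(array([263.5, 186.3]), array([15.3, 27.6]), 58)
```

View pics/s19.png

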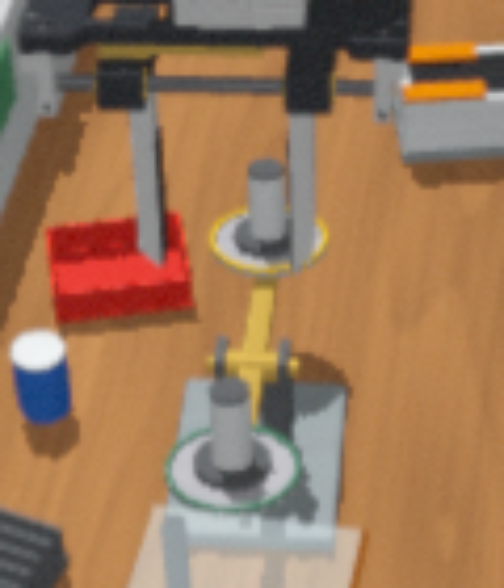

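The beam is tipped right: the yellow pan fits at (263.5,186.3), and +0.12 rad predicts (263.9,186.1). So the knob on pan_r is the heavy one, and I'll regrasp that.

```bash
cat >> g.py <<'E'
def heavy(h): 
    n=pan('r',.12)[1]; return np.array([.6233,-.1006,.0873])+n*h
E
python3 - <<'E'
from g import *
go(heavy(.117)+[0,0,.1],panori(.12))
E
```

```text
t 20.65 TCP [0.6088 0.0902 0.3419] d [ 0.0155 -0.2048 -0.0385] rotvec deg [-0.19  0.21  0.18] n 6 F [-0.   0.2 -0.6] w 0.061 q [ 0.05  0.42  1.27  0.12  1.46 -0.03]
  t [-0.87  0.    0.06] r [-0.01  0.01  0.01]
  t [-0.87  0.    0.06] r [-0.01  0.01  0.01]
  t [-0.87  0.    0.06] r [-0.01  0.01  0.01]
  t [-0.87  0.    0.06] r [-0.01  0.01  0.01]
  t [-0.87  0.    0.06] r [-0.01  0.01  0.01]
  t [-0.87  0.    0.06] r [-0.01  0.01  0.01]
```

```bash
python3 -m pendant '[{"tx":-0.5,"ty":0,"tz":0,"rx":0,"ry":0,"rz":0,"grip":-0.3},{"tx":-0.85,"ty":0,"tz":0.04,"rx":0,"ry":0,"rz":0,"grip":-0.3},{"tx":-0.85,"ty":0,"tz":0.06,"rx":0,"ry":0,"rz":0,"grip":-0.3},{"tx":-0.85,"ty":0,"tz":0.06,"rx":0,"ry":0,"rz":0,"grip":-0.3},{"tx":-0.85,"ty":0,"tz":0.06,"rx":0,"ry":0,"rz":0,"grip":-0.3},{"tx":-0.8,"ty":0,"tz":0.06,"rx":0,"ry":0,"rz":0,"grip":-0.3},{"tx":-0.4,"ty":0,"tz":0.06,"rx":0,"ry":0,"rz":0,"grip":-0.3},{"tx":0,"ty":0,"tz":0,"rx":0,"ry":0,"rz":0,"grip":-0.3}]' 25
python3 - <<'E'
from g import *
go(heavy(.117)+[0,0,.04],panori(.12))
E
```

```text
time_s: 21.32
ee_pos: [0.6239, -0.1171, 0.2999]
eef_rot: [-3.135, -0.118, 1.65]
force: [0.2, -0.3, 0.2]
grip_width: 0.0609
t 21.32 TCP [ 0.6239 -0.1171  0.2999] d [ 0.0004  0.0025 -0.0565] rotvec deg [-0.41  0.11  0.42] n 2 F [ 0.2 -0.3  0.2] w 0.0609 q [-0.27  0.51  1.24  0.11  1.44 -0.37]
  t [-0.05  0.01  0.7 ] r [-0.05  0.01  0.05]
  t [-0.05  0.01  0.7 ] r [-0.05  0.01  0.05]
```

```bash
python3 -m pendant '[{"tx":-0.04,"ty":0.01,"tz":0.3,"rx":-0.05,"ry":0,"rz":0.1,"grip":-0.3},{"tx":-0.04,"ty":0,"tz":0.4,"rx":-0.05,"ry":0,"rz":0,"grip":-0.3},{"tx":-0.02,"ty":0,"tz":0.4,"rx":0,"ry":0,"rz":0,"grip":-0.3},{"tx":0,"ty":0,"tz":0.2,"rx":0,"ry":0,"rz":0,"grip":-0.3},{"tx":0,"ty":0,"tz":0,"rx":0,"ry":0,"rz":0,"grip":-0.3}]' 25
python3 - <<'E'
from g import *
go(heavy(.117),panori(.12))
snap("side","side20.png");c,im=load("side20.png");cv2.imwrite("pics/s20.png",cv2.resize(im[110:260,200:320],None,fx=4,fy=4))
E
```

```text
time_s: 21.73
ee_pos: [0.6239, -0.1134, 0.2457]
eef_rot: [-3.142, -0.119, 1.641]
force: [-0.0, -0.5, 0.1]
grip_width: 0.0609
t 21.73 TCP [ 0.6239 -0.1134  0.2457] d [ 0.0004 -0.0012 -0.0422] rotvec deg [ 0.01  0.08 -0.08] n 2 F [-0.  -0.5  0.1] w 0.0609 q [-0.27  0.55  1.31  0.12  1.33 -0.37]
  t [-0.08  0.    0.52] r [ 0.    0.01 -0.01]
  t [-0.08  0.    0.52] r [ 0.    0.01 -0.01]
```

View pics/s20.png

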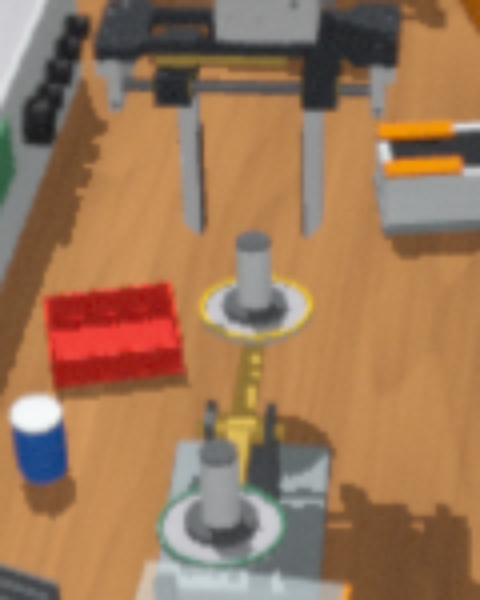

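```bash
python3 -m pendant '[{"tx":-0.05,"ty":0,"tz":0.25,"rx":0,"ry":0,"rz":0,"grip":-0.3},{"tx":-0.05,"ty":0,"tz":0.3,"rx":0,"ry":0,"rz":0,"grip":-0.3},{"tx":-0.04,"ty":0,"tz":0.25,"rx":0,"ry":0,"rz":0,"grip":-0.3},{"tx":0,"ty":0,"tz":0.15,"rx":0,"ry":0,"rz":0,"grip":-0.3},{"tx":0,"ty":0,"tz":0.05,"rx":0,"ry":0,"rz":0,"grip":-0.3},{"tx":0,"ty":0,"tz":0,"rx":0,"ry":0,"rz":0,"grip":-0.3}]' 25
python3 - <<'E'
from g import *
go(heavy(.117),panori(.12))
snap("side","side21.png");c,im=load("side21.png");cv2.imwrite("pics/s21.png",cv2.resize(im[110:260,200:320],None,fx=4,fy=4))
E
```

```text
time_s: 22.28
ee_pos: [0.6249, -0.1134, 0.2043]
eef_rot: [3.138, -0.117, 1.643]
force: [-0.5, -0.3, 0.4]
grip_width: 0.061
t 22.28 TCP [ 0.6249 -0.1134  0.2043] d [-0.0006 -0.0012 -0.0009] rotvec deg [0.19 0.14 0.02] n 1 F [-0.5 -0.3  0.4] w 0.061 q [-0.27  0.59  1.35  0.12  1.24 -0.38]
  t [-0.03 -0.02  0.02] r [0.05 0.04 0.  ]
```

View pics/s21.png

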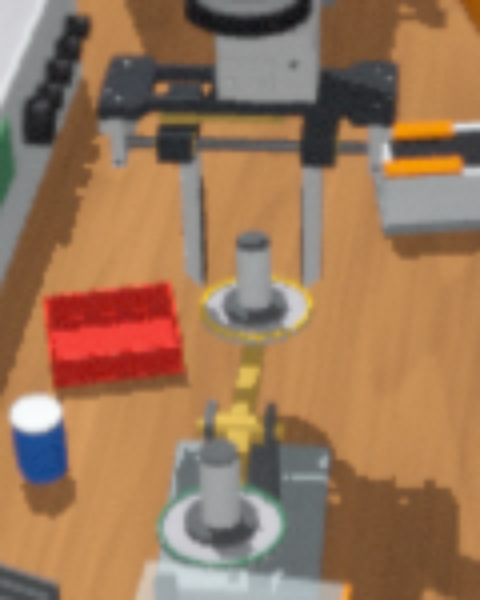

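Aligned, tips at about 20 mm above the foot. Close, with 35 N for the pressing and sliding ahead.

```bash
python3 -m pendant '[{"tx":-0.03,"ty":-0.02,"tz":0.02,"rx":0,"ry":0,"rz":0,"grip":0},{"tx":0,"ty":0,"tz":0,"rx":0,"ry":0,"rz":0,"grip":0.3},{"tx":0,"ty":0,"tz":0,"rx":0,"ry":0,"rz":0,"grip":0.45},{"tx":0,"ty":0,"tz":0,"rx":0,"ry":0,"rz":0,"grip":0.6},{"tx":0,"ty":0,"tz":0,"rx":0,"ry":0,"rz":0,"grip":1},{"tx":0,"ty":0,"tz":0,"rx":0,"ry":0,"rz":0,"grip":1},{"tx":0,"ty":0,"tz":0,"rx":0,"ry":0,"rz":0,"grip":1}]' 35
python3 - <<'E'
from g import *
go(heavy(.117),panori(.12))
snap("side","side22.png");c,im=load("side22.png");cv2.imwrite("pics/s22.png",cv2.resize(im[110:260,200:320],None,fx=4,fy=4))
E
```

```text
time_s: 22.92
ee_pos: [0.6247, -0.115, 0.2056]
eef_rot: [3.135, -0.116, 1.643]
force: [-0.1, 0.0, -1.3]
grip_width: 0.0213
t 22.92 TCP [ 0.6247 -0.115   0.2056] d [-0.0003  0.0004 -0.0021] rotvec deg [0.37 0.2  0.03] n 1 F [-0.1  0.  -1.3] w 0.0213 q [-0.27  0.59  1.35  0.12  1.24 -0.38]
  t [ 0.   -0.01  0.05] r [0.09 0.05 0.01]
```

View pics/s22.png

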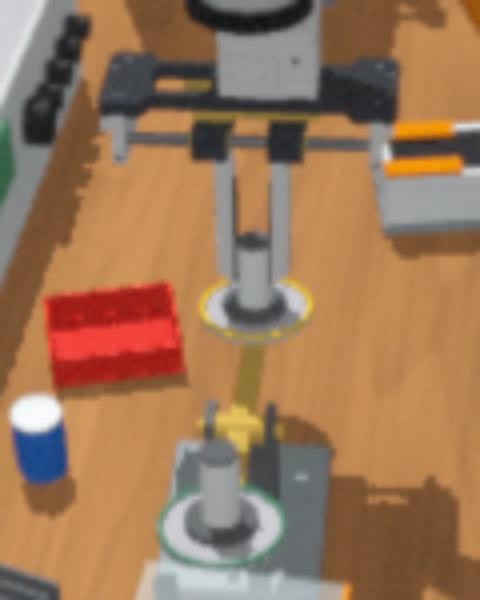

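```bash
python3 -m pendant '[{"tx":0.01,"ty":0,"tz":-0.06,"rx":0,"ry":0,"rz":0,"grip":1},{"tx":0.01,"ty":0,"tz":-0.07,"rx":0,"ry":0,"rz":0,"grip":1},{"tx":0.01,"ty":0,"tz":-0.07,"rx":0,"ry":0,"rz":0,"grip":1},{"tx":0.01,"ty":0,"tz":-0.07,"rx":0,"ry":0,"rz":0,"grip":1},{"tx":0.01,"ty":0,"tz":-0.07,"rx":0,"ry":0,"rz":0,"grip":1},{"tx":0.01,"ty":0,"tz":-0.07,"rx":0,"ry":0,"rz":0,"grip":1},{"tx":0.01,"ty":0,"tz":-0.07,"rx":0,"ry":0,"rz":0,"grip":1},{"tx":0.01,"ty":0,"tz":-0.07,"rx":0,"ry":0,"rz":0,"grip":1}]' 35
python3 -m pendant '[{"tx":0.01,"ty":0,"tz":-0.07,"rx":0,"ry":0,"rz":0,"grip":1},{"tx":0.01,"ty":0,"tz":-0.07,"rx":0,"ry":0,"rz":0,"grip":1},{"tx":0.01,"ty":0,"tz":-0.07,"rx":0,"ry":0,"rz":0,"grip":1},{"tx":0.01,"ty":0,"tz":-0.07,"rx":0,"ry":0,"rz":0,"grip":1},{"tx":0.01,"ty":0,"tz":-0.07,"rx":0,"ry":0,"rz":0,"grip":1},{"tx":0.01,"ty":0,"tz":-0.1,"rx":0,"ry":0,"rz":0,"grip":1},{"tx":0.02,"ty":0,"tz":-0.2,"rx":0,"ry":0,"rz":0,"grip":1},{"tx":0.02,"ty":0,"tz":-0.3,"rx":0,"ry":0,"rz":0,"grip":1}]' 35
python3 - <<'E'
from g import *
go(heavy(.117)+[0,0,.1],panori(.12))
snap("side","side23.png");c,im=load("side23.png");cv2.imwrite("pics/s23.png",cv2.resize(im[110:260,200:320],None,fx=4,fy=4))
E
```

```text
time_s: 23.63
ee_pos: [0.6243, -0.1142, 0.2296]
eef_rot: [3.136, -0.117, 1.643]
force: [0.3, -0.5, -1.2]
grip_width: 0.0209
time_s: 24.3
ee_pos: [0.6237, -0.1145, 0.2694]
eef_rot: [3.139, -0.118, 1.643]
force: [0.0, -0.3, -0.9]
grip_width: 0.0209
t 24.3 TCP [ 0.6237 -0.1145  0.2694] d [ 0.0007 -0.0001  0.034 ] rotvec deg [0.15 0.13 0.01] n 1 F [ 0.  -0.3 -0.9] w 0.0209 q [-0.27  0.53  1.28  0.11  1.37 -0.37]
  t [ 0.1   0.02 -0.84] r [0.04 0.03 0.  ]
```

View pics/s23.png

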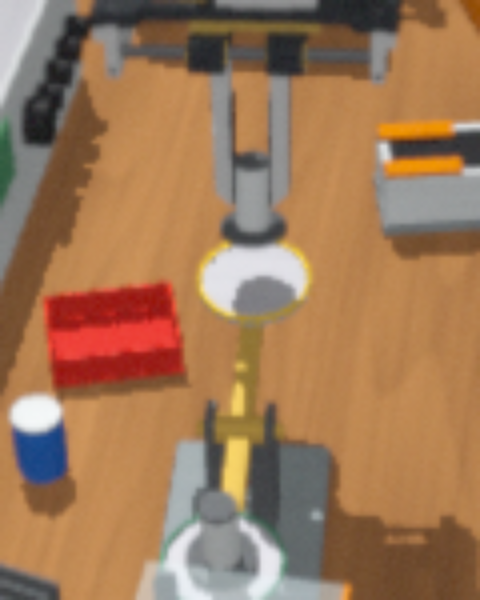

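```bash
python3 -m pendant '[{"tx":0.03,"ty":0,"tz":-0.5,"rx":0,"ry":0,"rz":0,"grip":1},{"tx":0.03,"ty":0,"tz":-0.5,"rx":0,"ry":0,"rz":0,"grip":1},{"tx":0,"ty":0,"tz":-0.3,"rx":0,"ry":0,"rz":0,"grip":1},{"tx":0,"ty":0,"tz":0,"rx":0,"ry":0,"rz":0,"grip":1}]' 35
python3 - <<'E'
from g import *
for nm,box in(("top0.png",(360,415,190,250)),("side0.png",(285,350,130,175))):
    c,im=load(nm); x0,x1,y0,y1=box
    s=8; big=cv2.resize(im[y0:y1,x0:x1],None,fx=s,fy=s,interpolation=cv2.INTER_CUBIC)
    h=cv2.cvtColor(big,cv2.COLOR_BGR2HSV); m=cv2.inRange(h,(7,215,200),(20,255,255))
    cs,_=cv2.findContours(m,cv2.RETR_EXTERNAL,cv2.CHAIN_APPROX_NONE)
    for k in cs:
        if cv2.contourArea(k)<1000: continue
        b=cv2.boxPoints(cv2.minAreaRect(k)); W=np.array([onz(c,x0+(p[0]+.5)/s-.5,y0+(p[1]+.5)/s-.5,.054)for p in b])
        M=k.reshape(-1,2).mean(0); mm=cv2.moments(k); ctr=onz(c,x0+(mm['m10']/mm['m00']+.5)/s-.5,y0+(mm['m01']/mm['m00']+.5)/s-.5,.054)
        e=W[1]-W[0]; f=W[2]-W[1]; L=e if np.linalg.norm(e)>np.linalg.norm(f) else f
        print(nm,"ctr",ctr.round(4),"len",np.linalg.norm(e).round(4),np.linalg.norm(f).round(4),"ang",np.degrees(np.arctan2(L[1],L[0])).round(1))
E
```

```text
time_s: 24.68
ee_pos: [0.6241, -0.1187, 0.3303]
eef_rot: [3.132, -0.115, 1.644]
force: [0.1, 1.5, -0.5]
grip_width: 0.0213
top0.png ctr [ 0.5316 -0.3098  0.054 ] len 0.0123 0.0538 ang -167.9
top0.png ctr [ 0.5408 -0.3541  0.054 ] len 0.0158 0.0525 ang -168.7
side0.png ctr [ 0.5342 -0.3087  0.054 ] len 0.0533 0.0156 ang -168.7
side0.png ctr [ 0.5456 -0.3531  0.054 ] len 0.0518 0.0162 ang -168.5
```

```bash
cat >> g.py <<'E'
MY=np.radians(12.2); MO=np.array([.5057,-.3387,0]); MX=np.array([np.cos(MY),np.sin(MY),0])
def mag(x,z): return MO+MX*x+[0,0,z]
R_mag=ori(MY)
E
python3 - <<'E'
from g import *
go(mag(-.028,.049+.117+.06),R_mag)
E
```

```text
t 24.68 TCP [ 0.6241 -0.1187  0.3303] d [-0.1458 -0.2259 -0.1043] rotvec deg [-4.28 -5.82 81.84] n 21 F [ 0.1  1.5 -0.5] w 0.0213 q [-0.28  0.49  1.2   0.11  1.48 -0.36]
  t [-0.27 -0.19  0.09] r [-0.05 -0.07  0.97]
  t [-0.28 -0.18  0.09] r [-0.05 -0.07  0.97]
  t [-0.29 -0.16  0.09] r [-0.05 -0.07  0.97]
  t [-0.3  -0.14  0.09] r [-0.05 -0.07  0.97]
  t [-0.31 -0.12  0.1 ] r [-0.05 -0.07  0.97]
  t [-0.32 -0.09  0.1 ] r [-0.05 -0.07  0.97]
  t [-0.32 -0.07  0.1 ] r [-0.05 -0.07  0.97]
  t [-0.32 -0.05  0.1 ] r [-0.05 -0.07  0.97]
```

```bash
python3 -m pendant '[{"tx":-0.27,"ty":-0.19,"tz":0.04,"rx":-0.05,"ry":-0.07,"rz":0.97,"grip":1},{"tx":-0.28,"ty":-0.18,"tz":0.04,"rx":-0.05,"ry":-0.07,"rz":0.97,"grip":1},{"tx":-0.29,"ty":-0.16,"tz":0.04,"rx":-0.05,"ry":-0.07,"rz":0.97,"grip":1},{"tx":-0.3,"ty":-0.14,"tz":0.04,"rx":-0.05,"ry":-0.07,"rz":0.97,"grip":1},{"tx":-0.31,"ty":-0.12,"tz":0.05,"rx":-0.05,"ry":-0.07,"rz":0.97,"grip":1},{"tx":-0.32,"ty":-0.09,"tz":0.05,"rx":-0.05,"ry":-0.07,"rz":0.97,"grip":1},{"tx":-0.32,"ty":-0.07,"tz":0.05,"rx":-0.05,"ry":-0.07,"rz":0.97,"grip":1},{"tx":-0.32,"ty":-0.05,"tz":0.05,"rx":-0.05,"ry":-0.07,"rz":0.97,"grip":1}]' 35
python3 - <<'E'
from g import *
go(mag(-.028,.049+.117+.06),R_mag)
E
```

```text
time_s: 25.35
ee_pos: [0.566, -0.2074, 0.3047]
eef_rot: [-3.129, -0.073, 1.08]
force: [-0.0, 0.8, -0.9]
grip_width: 0.0211
t 25.35 TCP [ 0.566  -0.2074  0.3047] d [-0.0877 -0.1372 -0.0787] rotvec deg [-2.5  -3.58 49.71] n 13 F [-0.   0.8 -0.9] w 0.0211 q [-0.43  0.42  1.36  0.07  1.38  0.04]
  t [-0.32 -0.02  0.13] r [-0.05 -0.07  0.96]
  t [-0.32 -0.    0.13] r [-0.05 -0.07  0.96]
  t [-0.32  0.02  0.13] r [-0.05 -0.07  0.96]
  t [-0.32  0.04  0.13] r [-0.05 -0.07  0.96]
  t [-0.31  0.06  0.13] r [-0.05 -0.07  0.96]
  t [-0.31  0.08  0.14] r [-0.05 -0.07  0.96]
  t [-0.3   0.1   0.14] r [-0.05 -0.07  0.96]
  t [-0.29  0.12  0.14] r [-0.05 -0.07  0.96]
```

```bash
python3 -m pendant '[{"tx":-0.32,"ty":-0.02,"tz":0.1,"rx":-0.05,"ry":-0.07,"rz":0.96,"grip":1},{"tx":-0.32,"ty":0,"tz":0.1,"rx":-0.05,"ry":-0.07,"rz":0.96,"grip":1},{"tx":-0.32,"ty":0.02,"tz":0.1,"rx":-0.05,"ry":-0.07,"rz":0.96,"grip":1},{"tx":-0.32,"ty":0.04,"tz":0.1,"rx":-0.05,"ry":-0.07,"rz":0.96,"grip":1},{"tx":-0.31,"ty":0.06,"tz":0.1,"rx":-0.05,"ry":-0.07,"rz":0.96,"grip":1},{"tx":-0.31,"ty":0.08,"tz":0.1,"rx":-0.05,"ry":-0.07,"rz":0.96,"grip":1},{"tx":-0.3,"ty":0.1,"tz":0.1,"rx":-0.05,"ry":-0.07,"rz":0.96,"grip":1},{"tx":-0.29,"ty":0.12,"tz":0.1,"rx":-0.05,"ry":-0.07,"rz":0.96,"grip":1}]' 35
python3 - <<'E'
from g import *
go(mag(-.028,.049+.117+.06),R_mag)
E
```

```text
time_s: 26.02
ee_pos: [0.5072, -0.2945, 0.2625]
eef_rot: [-3.129, -0.023, 0.517]
force: [-0.1, -1.1, -0.1]
grip_width: 0.021
t 26.02 TCP [ 0.5072 -0.2945  0.2625] d [-0.0288 -0.0501 -0.0365] rotvec deg [-0.91 -1.19 17.41] n 5 F [-0.1 -1.1 -0.1] w 0.021 q [-0.6   0.41  1.46  0.03  1.27  0.45]
  t [-0.25  0.15  0.17] r [-0.05 -0.06  0.87]
  t [-0.24  0.16  0.18] r [-0.05 -0.06  0.87]
  t [-0.23  0.18  0.18] r [-0.05 -0.06  0.87]
  t [-0.22  0.19  0.18] r [-0.05 -0.06  0.87]
  t [-0.21  0.2   0.18] r [-0.05 -0.06  0.87]
```

```bash
python3 -m pendant '[{"tx":-0.25,"ty":0.15,"tz":0.13,"rx":-0.05,"ry":-0.06,"rz":0.87,"grip":1},{"tx":-0.24,"ty":0.16,"tz":0.13,"rx":-0.05,"ry":-0.06,"rz":0.87,"grip":1},{"tx":-0.23,"ty":0.18,"tz":0.13,"rx":-0.05,"ry":-0.06,"rz":0.87,"grip":1},{"tx":-0.2,"ty":0.19,"tz":0.13,"rx":-0.05,"ry":-0.06,"rz":0.87,"grip":1},{"tx":-0.1,"ty":0.1,"tz":0.1,"rx":-0.05,"ry":-0.06,"rz":0.6,"grip":1},{"tx":0,"ty":0,"tz":0,"rx":0,"ry":0,"rz":0,"grip":1}]' 35
python3 - <<'E'
from g import *
go(mag(-.028,.049+.117+.03),R_mag)
c,im=snap("side","side24.png");ct,im2=snap("top","top24.png")
cv2.imwrite("pics/s24.png",cv2.resize(im[70:190,250:390],None,fx=5,fy=5,interpolation=cv2.INTER_CUBIC))
p,Rc,o=state()
for h in(.108,.112,.116,.12): 
    f=p+Rc[:,2]*h; print(h,"low", max(((proj(c,f+Rc@np.array([.021*np.cos(a),.021*np.sin(a),0])))) [1] for a in np.linspace(0,6.28,60)).round(1),proj(c,f).round(1), proj(ct,f).round(1))
E
```

```text
time_s: 26.52
ee_pos: [0.4785, -0.3421, 0.2323]
eef_rot: [3.141, 0.003, 0.211]
force: [-0.3, -0.3, -1.8]
grip_width: 0.0211
t 26.52 TCP [ 0.4785 -0.3421  0.2323] d [-0.0002 -0.0025 -0.0363] rotvec deg [ 0.02  0.18 -0.09] n 1 F [-0.3 -0.3 -1.8] w 0.0211 q [-0.68  0.45  1.49 -0.    1.21  0.68]
  t [-0.01  0.06  0.91] r [ 0.    0.05 -0.02]
0.108 low 129.5 [326.4 125.3] [397.  224.5]
0.112 low 130.7 [326.3 126.5] [396.6 224.8]
0.116 low 131.9 [326.3 127.7] [396.2 225. ]
0.12 low 133.0 [326.2 128.9] [395.8 225.2]
```

View pics/s24.png

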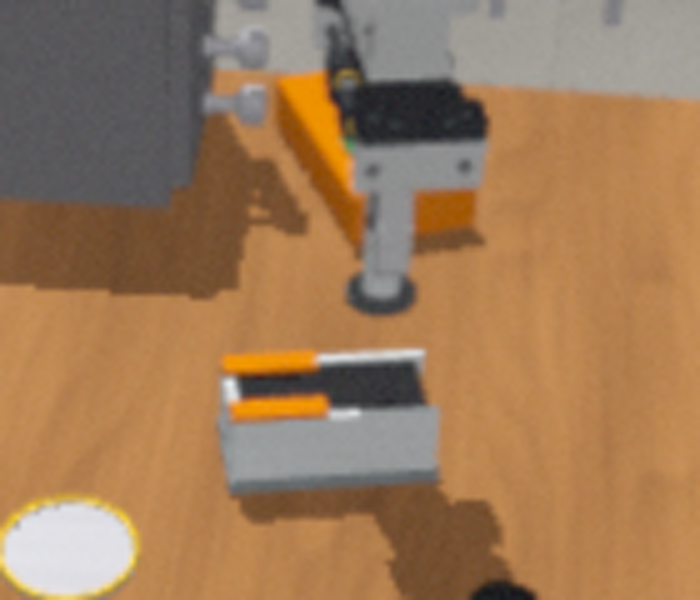

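View pics/top24.png

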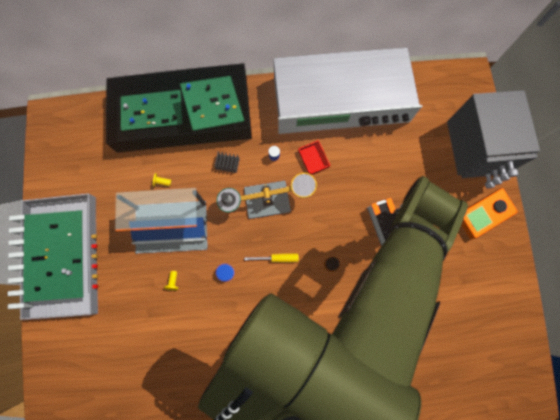

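```bash
python3 -m pendant '[{"tx":0,"ty":0.03,"tz":0.3,"rx":0,"ry":0.05,"rz":0,"grip":1},{"tx":0,"ty":0.03,"tz":0.35,"rx":0,"ry":0,"rz":0,"grip":1},{"tx":0,"ty":0,"tz":0.35,"rx":0,"ry":0,"rz":0,"grip":1},{"tx":0,"ty":0,"tz":0.2,"rx":0,"ry":0,"rz":0,"grip":1},{"tx":0,"ty":0,"tz":0,"rx":0,"ry":0,"rz":0,"grip":1}]' 35
python3 - <<'E'
from g import *
go(mag(-.028,.049+.117),R_mag)
c,im=snap("side","side25.png")
cv2.imwrite("pics/s25.png",cv2.resize(im[100:180,270:370],None,fx=7,fy=7,interpolation=cv2.INTER_CUBIC))
E
```

```text
time_s: 27.03
ee_pos: [0.4818, -0.342, 0.1859]
eef_rot: [3.138, -0.005, 0.226]
force: [-0.5, 0.3, -1.3]
grip_width: 0.0209
t 27.03 TCP [ 0.4818 -0.342   0.1859] d [-0.0035 -0.0026 -0.0199] rotvec deg [ 0.19 -0.31  0.75] n 1 F [-0.5  0.3 -1.3] w 0.0209 q [-0.68  0.5   1.52  0.    1.11  0.66]
  t [-0.1   0.04  0.5 ] r [ 0.05 -0.08  0.19]
```

View pics/s25.png

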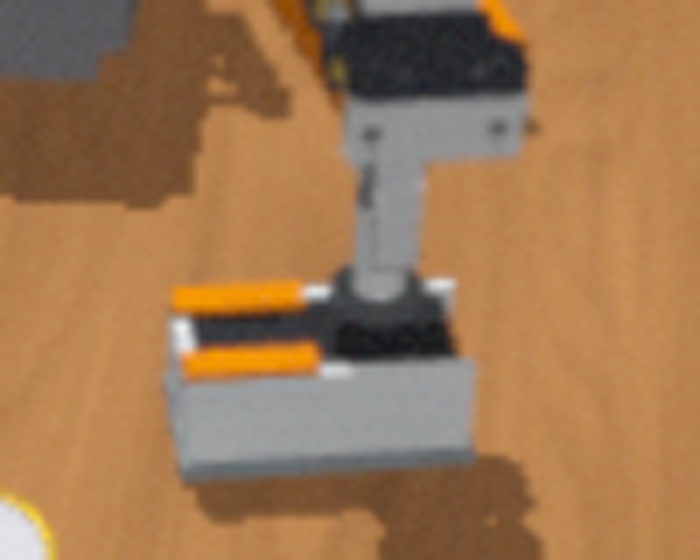

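```bash
python3 -m pendant '[{"tx":-0.06,"ty":0.03,"tz":0.15,"rx":0.05,"ry":-0.08,"rz":0.15,"grip":1},{"tx":-0.05,"ty":0.02,"tz":0.15,"rx":0,"ry":0,"rz":0.05,"grip":1},{"tx":0,"ty":0,"tz":0.1,"rx":0,"ry":0,"rz":0,"grip":1},{"tx":0,"ty":0,"tz":0,"rx":0,"ry":0,"rz":0,"grip":1}]' 35
python3 - <<'E'
from g import *
go(mag(-.028,.049+.117),R_mag)
c,im=snap("side","side26.png")
cv2.imwrite("pics/s26.png",cv2.resize(im[100:180,270:370],None,fx=7,fy=7,interpolation=cv2.INTER_CUBIC))
E
```

```text
time_s: 27.42
ee_pos: [0.4787, -0.3454, 0.1717]
eef_rot: [3.139, -0.002, 0.212]
force: [-0.2, 0.4, -1.5]
grip_width: 0.0211
t 27.42 TCP [ 0.4787 -0.3454  0.1717] d [-0.0003  0.0008 -0.0057] rotvec deg [ 0.15 -0.11 -0.05] n 1 F [-0.2  0.4 -1.5] w 0.0211 q [-0.69  0.52  1.53 -0.    1.08  0.67]
  t [-0.   -0.02  0.14] r [ 0.04 -0.03 -0.01]
```

View pics/s26.png

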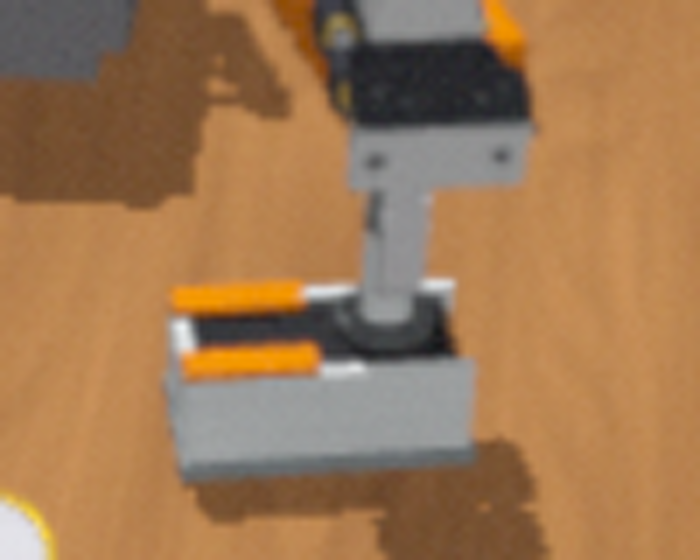

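```bash
python3 -m pendant '[{"tx":0,"ty":-0.02,"tz":0.1,"rx":0,"ry":0,"rz":0,"grip":1},{"tx":0,"ty":0,"tz":0.1,"rx":0,"ry":0,"rz":0,"grip":1},{"tx":0,"ty":0,"tz":0.1,"rx":0,"ry":0,"rz":0,"grip":1},{"tx":0,"ty":0,"tz":0,"rx":0,"ry":0,"rz":0,"grip":1}]' 35
python3 - <<'E'
from g import *
go(mag(-.028,.041+.117),R_mag)
c,im=snap("side","side27.png")
cv2.imwrite("pics/s27.png",cv2.resize(im[100:180,270:370],None,fx=7,fy=7,interpolation=cv2.INTER_CUBIC))
E
```

```text
time_s: 27.8
ee_pos: [0.4789, -0.345, 0.1605]
eef_rot: [3.137, -0.004, 0.212]
force: [-1.2, 0.5, 3.0]
grip_width: 0.0215
t 27.8 TCP [ 0.4789 -0.345   0.1605] d [-0.0006  0.0004 -0.0025] rotvec deg [ 0.27 -0.2  -0.04] n 1 F [-1.2  0.5  3. ] w 0.0215 q [-0.69  0.53  1.54 -0.    1.06  0.67]
  t [-0.01 -0.01  0.06] r [ 0.07 -0.05 -0.01]
```

View pics/s27.png

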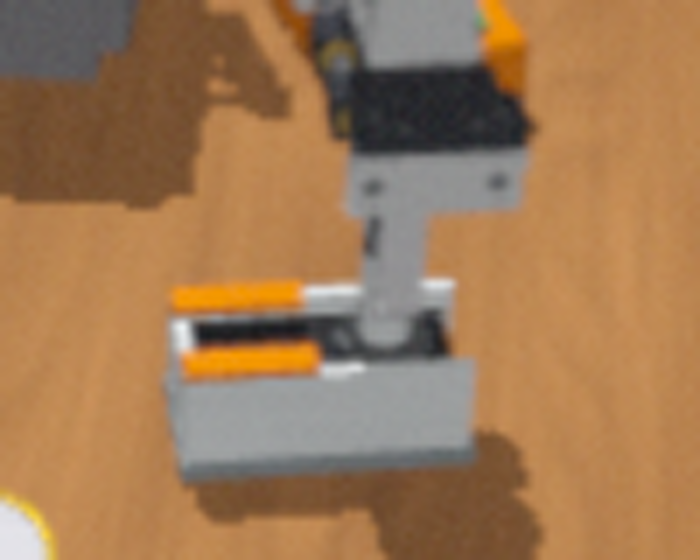

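```bash
python3 -m pendant '[{"tx":0,"ty":0,"tz":0.07,"rx":0.05,"ry":-0.05,"rz":0,"grip":1},{"tx":0,"ty":0,"tz":0.03,"rx":0,"ry":0,"rz":0,"grip":1}]' 35
python3 - <<'E'
from g import *
go(mag(-.028,.041+.117),R_mag)
E
```

```text
time_s: 28.02
ee_pos: [0.4793, -0.3452, 0.1575]
eef_rot: [3.139, -0.001, 0.212]
force: [-1.9, 1.4, 3.7]
grip_width: 0.0211
t 28.02 TCP [ 0.4793 -0.3452  0.1575] d [-0.001   0.0006  0.0005] rotvec deg [ 0.13 -0.05 -0.04] n 1 F [-1.9  1.4  3.7] w 0.0211 q [-0.69  0.54  1.54 -0.    1.06  0.67]
  t [-0.02 -0.02 -0.01] r [ 0.03 -0.01 -0.01]
```

```bash
python3 -m pendant '[{"tx":0,"ty":0,"tz":0.02,"rx":0,"ry":0,"rz":0,"grip":1}]' 35
python3 - <<'E'
from g import *
go(mag(-.028,.041+.117),R_mag)
E
```

```text
time_s: 28.1
ee_pos: [0.4794, -0.3452, 0.1567]
eef_rot: [3.139, -0.001, 0.212]
force: [-2.2, 0.9, 3.6]
grip_width: 0.0211
t 28.1 TCP [ 0.4794 -0.3452  0.1567] d [-0.001   0.0006  0.0013] rotvec deg [ 0.12 -0.04 -0.03] n 1 F [-2.2  0.9  3.6] w 0.0211 q [-0.69  0.54  1.54 -0.    1.06  0.67]
  t [-0.02 -0.02 -0.03] r [ 0.03 -0.01 -0.01]
```

```bash
python3 -m pendant '[{"tx":0.12,"ty":-0.01,"tz":0,"rx":0,"ry":0,"rz":0,"grip":1},{"tx":0.15,"ty":-0.01,"tz":0,"rx":0,"ry":0,"rz":0,"grip":1},{"tx":0.15,"ty":0,"tz":0,"rx":0,"ry":0,"rz":0,"grip":1},{"tx":0.1,"ty":0,"tz":0,"rx":0,"ry":0,"rz":0,"grip":1}]' 35
python3 - <<'E'
from g import *
go(mag(.034,.041+.117),R_mag)
c,im=snap("side","side28.png")
cv2.imwrite("pics/s28.png",cv2.resize(im[100:180,270:370],None,fx=7,fy=7,interpolation=cv2.INTER_CUBIC))
E
```

```text
time_s: 28.43
ee_pos: [0.5005, -0.3402, 0.1569]
eef_rot: [3.139, 0.0, 0.211]
force: [-2.2, -0.0, 3.5]
grip_width: 0.0209
t 28.43 TCP [ 0.5005 -0.3402  0.1569] d [0.0384 0.0087 0.0011] rotvec deg [ 0.15  0.01 -0.08] n 2 F [-2.2 -0.   3.5] w 0.0209 q [-0.66  0.57  1.49 -0.    1.08  0.7 ]
  t [ 0.49 -0.01 -0.01] r [ 0.02  0.   -0.01]
  t [ 0.49 -0.01 -0.01] r [ 0.02  0.   -0.01]
```

View pics/s28.png

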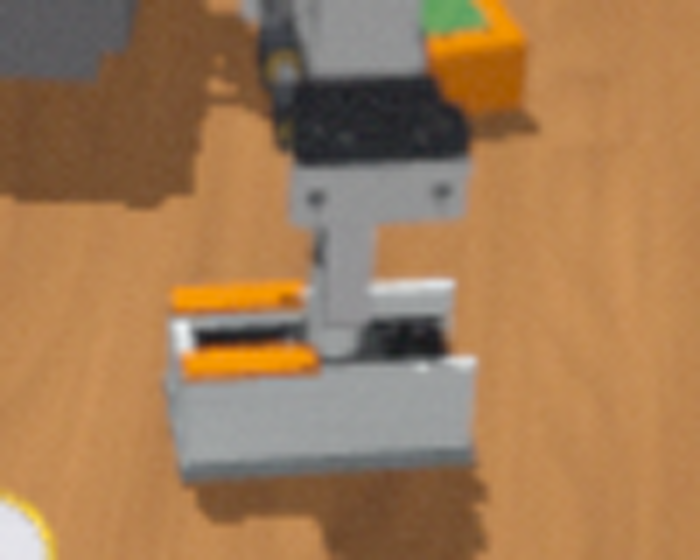

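```bash
python3 -m pendant '[{"tx":0.15,"ty":0,"tz":0,"rx":0,"ry":0,"rz":0,"grip":1},{"tx":0.17,"ty":0,"tz":0,"rx":0,"ry":0,"rz":0,"grip":1},{"tx":0.17,"ty":0,"tz":0,"rx":0,"ry":0,"rz":0,"grip":1},{"tx":0.15,"ty":0,"tz":0,"rx":0,"ry":0,"rz":0,"grip":1},{"tx":0.1,"ty":0,"tz":0,"rx":0,"ry":0,"rz":0,"grip":1}]' 35
python3 - <<'E'
from g import *
go(mag(.034,.041+.117),R_mag)
c,im=snap("side","side29.png")
cv2.imwrite("pics/s29.png",cv2.resize(im[100:180,270:370],None,fx=7,fy=7,interpolation=cv2.INTER_CUBIC))
E
```

```text
time_s: 28.9
ee_pos: [0.5329, -0.333, 0.1569]
eef_rot: [3.139, 0.0, 0.212]
force: [-2.9, -0.2, 4.1]
grip_width: 0.021
t 28.9 TCP [ 0.5329 -0.333   0.1569] d [0.006  0.0015 0.0011] rotvec deg [ 0.15  0.02 -0.04] n 1 F [-2.9 -0.2  4.1] w 0.021 q [-0.62  0.62  1.42 -0.    1.1   0.74]
  t [ 0.15 -0.01 -0.03] r [ 0.04  0.   -0.01]
```

View pics/s29.png

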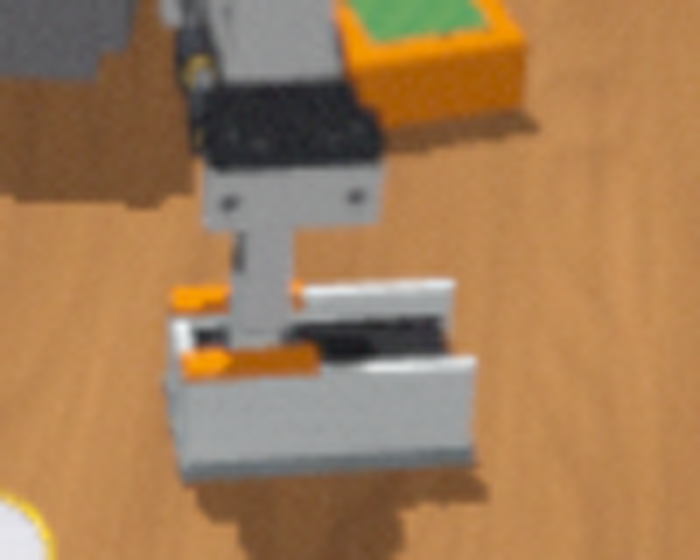

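```bash
python3 -m pendant '[{"tx":0.1,"ty":0,"tz":0,"rx":0,"ry":0,"rz":0,"grip":1},{"tx":0.08,"ty":0,"tz":0,"rx":0,"ry":0,"rz":0,"grip":1},{"tx":0.06,"ty":0,"tz":0,"rx":0,"ry":0,"rz":0,"grip":1}]' 35
python3 -m pendant '[{"tx":0.06,"ty":0,"tz":0,"rx":0,"ry":0,"rz":0,"grip":1}]' 35
python3 -m pendant '[{"tx":0.06,"ty":0,"tz":0,"rx":0,"ry":0,"rz":0,"grip":1}]' 35
```

```text
time_s: 29.2
ee_pos: [0.5424, -0.331, 0.157]
eef_rot: [3.14, 0.004, 0.213]
force: [-11.7, -1.4, 9.8]
grip_width: 0.0208
time_s: 29.28
ee_pos: [0.5442, -0.3308, 0.1573]
eef_rot: [3.14, 0.006, 0.212]
force: [-12.6, -1.4, 11.2]
grip_width: 0.0211
time_s: 29.37
ee_pos: [0.5458, -0.3305, 0.1575]
eef_rot: [3.141, 0.009, 0.212]
force: [-12.3, 0.4, 11.9]
grip_width: 0.0208
```

```bash
python3 - <<'E'
from g import *
c,im=snap("side","side30.png")
cv2.imwrite("pics/s30.png",cv2.resize(im[100:180,270:370],None,fx=7,fy=7,interpolation=cv2.INTER_CUBIC))
go(mag(.034,.041+.117),R_mag)
E
```

```text
t 29.42 TCP [ 0.546  -0.3305  0.1576] d [-0.0071 -0.001   0.0004] rotvec deg [ 0.03  0.52 -0.04] n 1 F [-13.5  -0.8  11.1] w 0.0208 q [-0.6   0.64  1.38 -0.01  1.13  0.76]
  t [-0.18 -0.01 -0.01] r [ 0.01  0.13 -0.01]
```

View pics/s30.png

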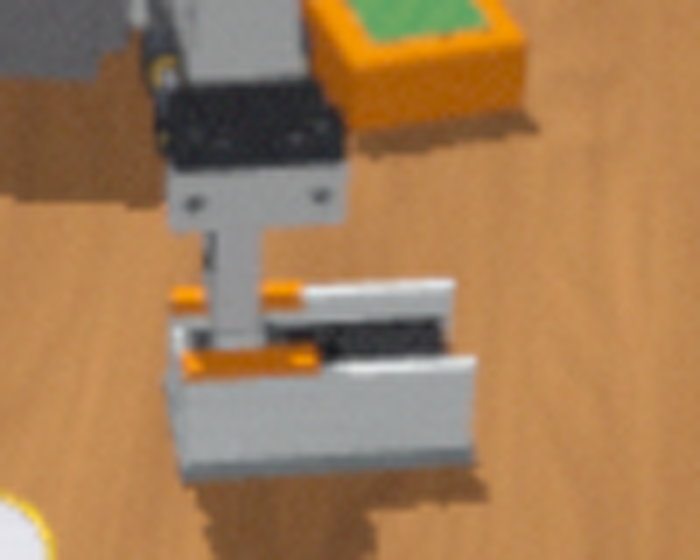

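```bash
python3 -m pendant '[{"tx":0,"ty":0,"tz":-0.05,"rx":0,"ry":0,"rz":0,"grip":1},{"tx":0,"ty":0,"tz":-0.05,"rx":0,"ry":0,"rz":0,"grip":0.5},{"tx":0,"ty":0,"tz":0,"rx":0,"ry":0,"rz":0,"grip":0.4},{"tx":0,"ty":0,"tz":0,"rx":0,"ry":0,"rz":0,"grip":0.2},{"tx":0,"ty":0,"tz":0,"rx":0,"ry":0,"rz":0,"grip":0},{"tx":0,"ty":0,"tz":0,"rx":0,"ry":0,"rz":0,"grip":-0.1}]' 20
python3 - <<'E'
from g import *
c,im=snap("side","side31.png")
cv2.imwrite("pics/s31.png",cv2.resize(im[100:180,270:370],None,fx=7,fy=7,interpolation=cv2.INTER_CUBIC))
go(mag(.034,.041+.117),R_mag)
E
```

```text
time_s: 29.92
ee_pos: [0.5466, -0.3299, 0.1606]
eef_rot: [-3.141, 0.009, 0.212]
force: [-0.1, -0.0, 0.1]
grip_width: 0.0448
t 29.97 TCP [ 0.5465 -0.3299  0.1605] d [-0.0076 -0.0016 -0.0025] rotvec deg [-0.06  0.5  -0.06] n 1 F [-0.6  0.  -0.1] w 0.0485 q [-0.6   0.64  1.38 -0.01  1.13  0.76]
  t [-0.19 -0.    0.07] r [-0.01  0.13 -0.02]
```

View pics/s31.png

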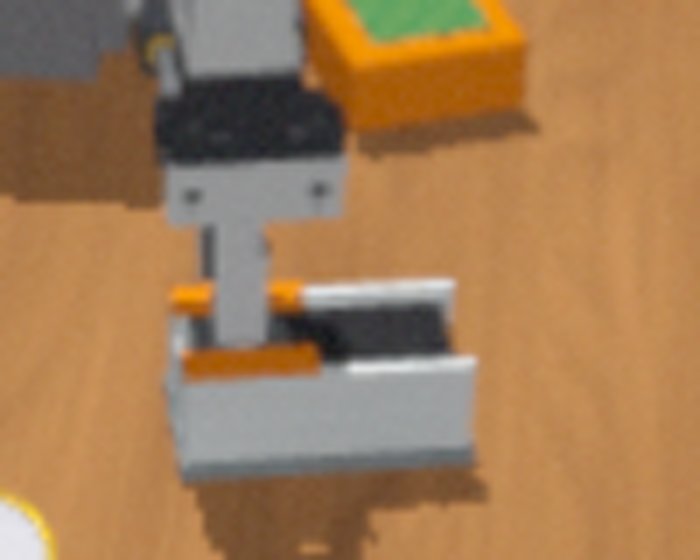

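Fingers open and the contact force is back near zero, so I retreat straight up.

```bash
python3 -m pendant '[{"tx":0,"ty":0,"tz":-0.15,"rx":0,"ry":0,"rz":0,"grip":-0.2},{"tx":0,"ty":0,"tz":-0.4,"rx":0,"ry":0,"rz":0,"grip":-0.2},{"tx":0,"ty":0,"tz":-0.6,"rx":0,"ry":0,"rz":0,"grip":-0.2},{"tx":0,"ty":0,"tz":-0.8,"rx":0,"ry":0,"rz":0,"grip":-0.2},{"tx":0,"ty":0,"tz":-0.8,"rx":0,"ry":0,"rz":0,"grip":-0.2},{"tx":-0.4,"ty":0,"tz":-0.4,"rx":0,"ry":0,"rz":0,"grip":-0.2},{"tx":-0.8,"ty":0,"tz":0,"rx":0,"ry":0,"rz":0,"grip":-0.2},{"tx":-0.8,"ty":0,"tz":0,"rx":0,"ry":0,"rz":0,"grip":-0.2}]' 20
python3 - <<'E'
from g import *
c,im=snap("side","side32.png"); ct,it=snap("top","top32.png")
a=cv2.resize(im[100:180,270:370],None,fx=6,fy=6,interpolation=cv2.INTER_CUBIC)
cv2.imwrite("pics/s32.png",a)
cv2.imwrite("pics/t32.png",cv2.resize(it[190:250,350:420],None,fx=8,fy=8,interpolation=cv2.INTER_CUBIC))
for x in(.028,.031,.034):
    print(x,"cap",proj(c,mag(x,.044+.052)).round(1),proj(ct,mag(x,.096)).round(1))
E
```

```text
time_s: 30.63
ee_pos: [0.4706, -0.3448, 0.2939]
eef_rot: [-3.139, 0.01, 0.217]
force: [0.0, -1.3, -0.8]
grip_width: 0.0565
0.028 cap [306.9 134.3] [388.2 207.8]
0.031 cap [305.9 134.4] [387.8 206.8]
0.034 cap [304.8 134.4] [387.5 205.9]
```

View pics/s32.png

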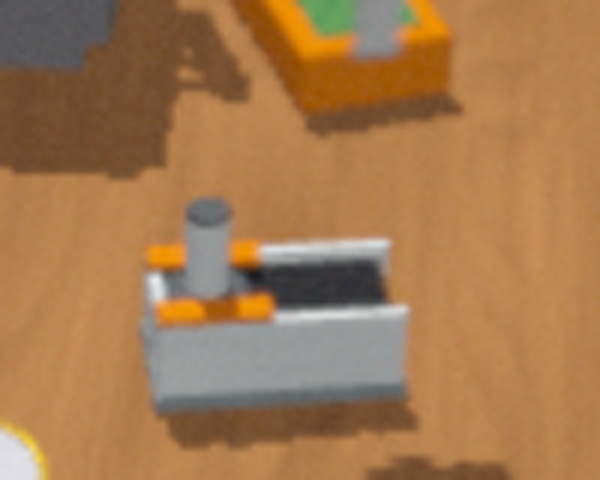

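View pics/t32.png

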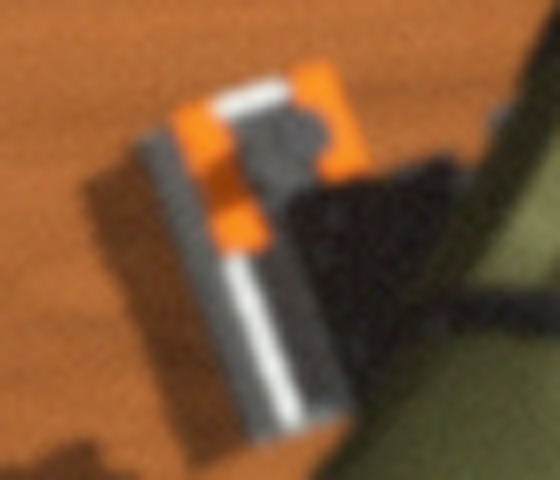

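```bash
python3 -m pendant '[{"tx":-0.8,"ty":0,"tz":-0.3,"rx":0,"ry":0,"rz":0,"grip":-0.2},{"tx":-0.6,"ty":0,"tz":0,"rx":0,"ry":0,"rz":0,"grip":-0.2},{"tx":0,"ty":0,"tz":0,"rx":0,"ry":0,"rz":0,"grip":-0.2},{"tx":0,"ty":0,"tz":0,"rx":0,"ry":0,"rz":0,"grip":-0.2},{"tx":0,"ty":0,"tz":0,"rx":0,"ry":0,"rz":0,"grip":-0.2}]' 20
python3 - <<'E'
from g import *
c,im=snap("side","side33.png"); ct,it=snap("top","top33.png")
s0=load("side0.png")[1]; m=np.zeros_like(im)
print(ctrl.get_obs()['time_s'])
E
```

```text
time_s: 31.15
ee_pos: [0.4129, -0.3579, 0.3089]
eef_rot: [-3.14, 0.009, 0.212]
force: [-0.1, -0.3, -0.2]
grip_width: 0.0565
31.25
```

View pics/side33.png

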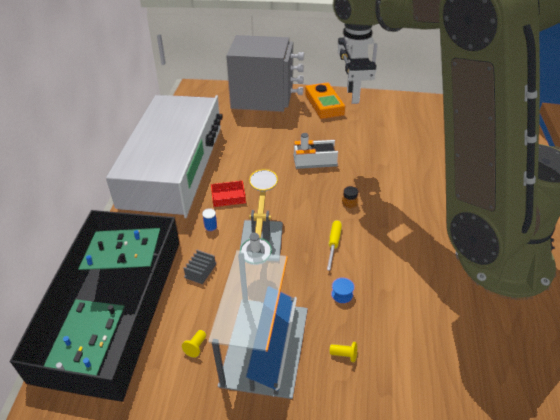

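View pics/top33.png

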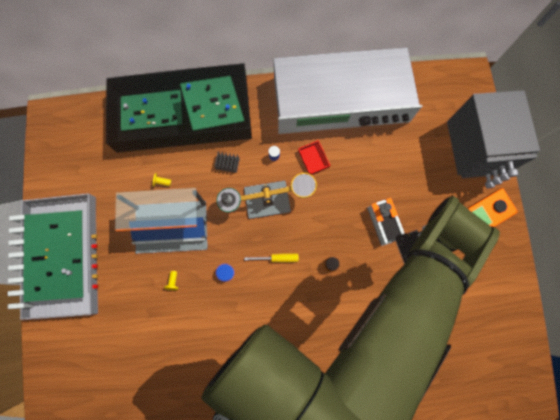

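```bash
python3 - <<'E'
from g import *
ct,it=load("top33.png"); c,im=load("side33.png")
a=cv2.resize(it[195:235,365:410],None,fx=12,fy=12,interpolation=cv2.INTER_CUBIC)
b=cv2.resize(im[130:170,285:340],None,fx=12,fy=12,interpolation=cv2.INTER_CUBIC)
w=max(a.shape[1],b.shape[1]); 
cv2.imwrite("pics/f1.png",cv2.convertScaleAbs(a,alpha=1.6)); cv2.imwrite("pics/f2.png",cv2.convertScaleAbs(b,alpha=1.4))
print("skirt front edge x=.055,z.05 top px",(proj(ct,mag(.055,.05))-[364.5,194.5])*12, "51:",(proj(ct,mag(.051,.05))-[364.5,194.5])*12)
E
```

```text
skirt front edge x=.055,z.05 top px [197.99206812  94.51482608] 51: [203.7050664  109.54272518]
```

View pics/f1.png

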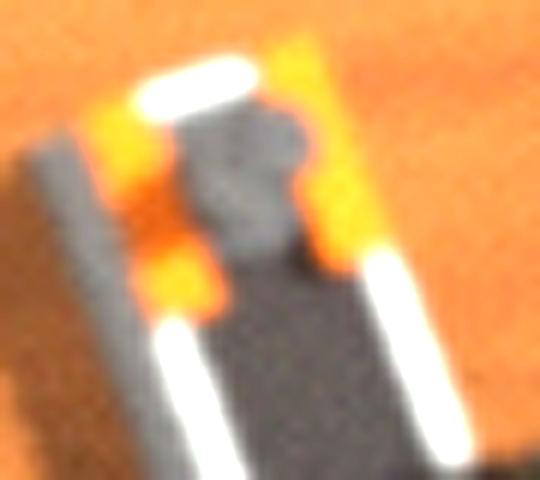

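View pics/f2.png

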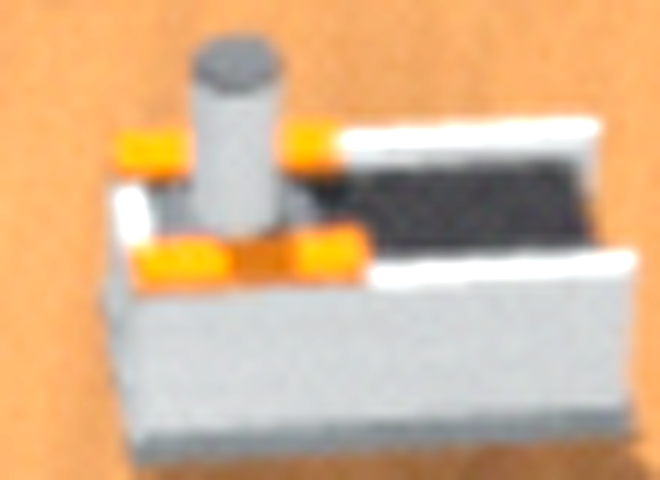

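The skirt (side crop 165–325) meets the end wall with no visible dark gap and sits under both lips, and the knob is upright. Handing in.

```bash
python3 -c "
from station import ctrl
print(ctrl.hand_in())"
```

```text
the job is handed in; nothing more can be done
None
```

The heavier knob is loaded in the magazine and the lighter one is standing on the green pan. I handed the job in at about 31 s of the allowed 72 s.

**Weighing:** I put the right-hand rack knob on the yellow pan and the left-hand one on the green pan. After I let go of both, the beam settled right-down. The rims were within 1 px of where a +0.12 rad tilt would put them, so the knob on the yellow pan is the metal-core one.

**Loading:** I regrasped that knob and lifted it slowly so the beam tipped back gently. I then pressed it about 9 mm into the spring plate and slid it under the lips until it met the end stop at about 12 N.

**Last checks:**
- **Loaded knob:** it stands upright with its skirt under both lips. No gap to the end stop shows in either view, and its cap is within about 1 px of the predicted home position.
- **Lighter knob:** it was still standing on its lowered pan.
- **Other things:** they look undisturbed, judged by eye from the pictures.
- **Gripper:** it was clear of everything.

**Readings that disagreed:**
- **Rack height:** my first measurement of the knobs on the rack came out about 3 mm too low. I corrected it before the second grasp.
- **End stop:** the tool went about 7 mm past the calculated home point while pushing, probably because the knob tilted in the jaws. It stood upright again on release.

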